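Dial the code on the medicine lock box

ROBOT

A 7-joint arm with a two-finger parallel gripper is mounted at the origin on the work surface. World frame = base frame: x ahead of the robot, y to its left, z up, the work surface at z = 0. Lengths are in m, angles in rad, forces in N, time in s.
With the tool pointing down it reaches from about 0.425 to 0.875 m from the base axis. Payload 9.9 kg.
Tool frame: the origin (TCP) lies between the finger pads; the fingertips stand 14 mm ahead of it and the grasp point (between the pads) lies 5 mm behind it; x points along the fingers, y is the direction in which the jaws open and shut, and the axes are right-handed (so a half turn about x gives the same grasp; the last joint's range is limited). The gripper opens to 85 mm and grips with 20 to 120 N. Pads are 22 mm wide; open, the fingers measure 114 mm over their backs; the gripper's body (76 mm by 85 mm) begins 54 mm behind the grasp point. The pads swing forward as they close: fully open they stand 13 mm farther back than shut.
Start: joints at [-1.354, 0.576, 0.025, 1.437, -0.015, 1.129, -0.057], TCP at [0.2, 0.645, 0.245] pointing down, gripper open.
Joint ranges: [-2.76, 2.76], [-0.34, 2.15], [-1.52, 1.57], [0.19, 2.46], [-1.09, 4.23], [0.17, 1.99], [-2.82, 2.82]. Speed limits (rad/s): [2.22, 2.22, 3.01, 3.01, 3.14, 3.14, 3.14].

INTERFACE

Orientations are given as a rotation vector (axis times angle).
In Python, from cell import robot, imaging, job_done, nets gives the robot as it stands. The module is installed in compiled form; this text tells all that it offers.
- The arm moves only by the tool drive_tool, never from a script. Its argument "steps" is a list of rows, each an object of numbers: "ax", "ay", "az": the turn, a rotation vector about the tool's x, y, z in rad; "tx", "ty", "tz": the shift along the tool's x, y, z in mm; "grip": the opening, from 0 (shut) to 1 (fully open). In form: [{"ax": .., "ay": .., "az": .., "tx": .., "ty": .., "tz": .., "grip": ..}, ...]. A call has 1 to 8 rows; each row is the pose to reach, as a shift and turn from the pose commanded when the call began, along the tool's axes at that moment; what a row does not reach only later rows make up. A row lasts 1/10 s, in which the tool goes at most 50 mm and 8.59 degrees, less where a joint would pass 70% of its speed; a pose out of reach is approached as far as the arm can. A call with a gripper value outside its range is refused whole. The fingers move at their own pace and stop on an object; "grip_force" is the grip in N (left out, the last holds). Time passes only in rows, so rows that repeat a pose let the fingers close. It gives the time, the measured TCP pose, the force and the opening at its end, in the units of the state.
- robot.get_state(): the state, without advancing time (a new reading comes with each control period).
- imaging.get_image(name): name is "side" or "top"; returns the picture (384x512x3 uint8, blue, green, red); there is no depth.
- imaging.camera_info(name): a dict with "camera_matrix" (3x3 intrinsics, pixels), "R" (3x3) and "t" (3): a world point X has camera coordinates R X + t. Camera axes: x right, y down, z forward; pixel columns grow to the right and rows downward; lengths in m; the calibration is good to about 2 mm. A picture is of the moment at which its call begins. camera_info takes no time and is no camera call.
- job_done(): hands the job in, once; it reports no verdict.
Trained networks look in the newest picture that a camera, given by its name, has taken for a name from the list of things; names that differ only in an ending like _2 or _b are one class to them, and where a whole thing is asked for, a point or a joint stands for the part that bears it (a point fixed in the world has none). Each returns a list of dicts, best first, with "score" (0 to 1); they miss things now and then, are a little off and sometimes report something else, mostly with a low value. They report only what shows in the picture. A call takes as long as a camera call.
- nets.boxes_of(label, camera): "location" ([column, row] in pixels, amid what is visible of it).
- nets.regions_of(label, camera): "region" (384x512 bool, what is visible of it) and "location" ([column, row] in pixels, amid what is visible of it).
The state is a dict: "t": time; "qpos": joint angles; "joint_vel": joint speeds; "effort": joint torques, N m; "tcp_pos": TCP position; "tcp_rot": TCP orientation; "force": force on the tool from outside, world axes, zero at the start; "moment": the same for the moment, N m; "gripper_width": finger opening in m.
Only numpy, scipy, OpenCV 4.12 (cv2) and the standard library are available. Lean on these libraries where they do the work, as an engineer would, in place of code of your own. Each camera call takes 0.05 s, during which the arm holds its last target.

TASK

Open the medicine box that stands on the worktop: roll its three number wheels so that they read 4-7-2 from left to right as seen from the front, each clicked home on its digit, then slide the catch all the way to the right so that the lid springs up. Work gently, as you would with a small lock: do not press hard on the wheels or force the catch, and leave the things round the box where they stand. Then take your hand away.

Things in the scene. Friction and masses are not known exactly. Their poses are not given: they have to be found in the camera images.
- lockbox: White steel lock box fixed to the worktop, 240 mm deep (x), 300 wide (y). Origin: centre of its underside; x runs from its front (towards the robot) to its back, y to its left, z up (these points share its axes). Front 95 mm: level aluminium deck at z 100 mm with three wheels left, a catch right; behind it the flush lid. More than 20 N on any part damages it.
- wheel_left_top (a point): Fixed point on the box at the very top of the left wheel: above its axle, mid-width, at rib-crest height, 17 mm above the deck (box frame x -72, y 105, z 117 mm). A wheel is a rigid black drum, radius 24 mm, 20 mm wide, axle along box y 28 mm below this point. Wheels stand 32 mm apart (12 mm between them, where dark cheeks rise 6 mm above the deck).
- wheel_mid_top (a point): The same point of the middle wheel (box frame y 73 mm). On each drum ten flat-sided ribs lie across, every 36 degrees, 5 mm wide, crests at radius 28 mm (4 mm proud). White numerals 0 to 9, 8 mm high, stand half-way between ribs; when clicked home the numeral read is uppermost, in line with the white index lines on the cheeks, and ribs lie 18 degrees before and behind the top.
- wheel_right_top (a point): The same point of the right wheel (box frame y 41 mm). In each wheel a sprung roller clicks every 36 degrees: it holds the wheel on its digit, takes 3 to 4 N along the rim to leave it, and past half-way snaps the wheel on into the next. Push a rib with the fingertips' edge; once it clicks lift off, for the rib behind comes up under them and pushing on jams it.
- wheel_left (a joint): Angle of the left wheel in rad, endless: 0 when it reads 0, 0.6283 (36 degrees) more per digit; reading = value / 0.6283 modulo 10. It grows when the top is rolled away from the front (box +x), falls when rolled towards the front. To read 4: 2.513.
- wheel_mid (a joint): The same for the middle wheel. To read 7: 4.398.
- wheel_right (a joint): The same for the right wheel. To read 2: 1.257. A whole turn (6.283) more or less reads the same on any wheel.
- catch_top (a point): Centre of the top of the catch, a ribbed steel block on the deck right of the wheels, 24 mm (x) by 16 mm (y), top 15.8 mm above the deck. Locked it lies at box frame x -72, y -45 mm; it slides right (box -y) by 15 mm to a stop. Nothing on the deck within 60 mm to its left; the lid's front edge is 35 mm behind its back.
- catch (a joint): Travel of the catch in m: 0 locked, 0.015 fully right. About 3 N of friction; stays where left. Unless all three wheels are on the code it stops at 0.002 to 0.003.
- lid (a joint): Angle of the sprung lid in rad, hinged at the back of the box: 0 shut, 0.3 up. It springs up by itself when the catch passes 0.012; its front edge then rises 43 mm.
- mug: Bystander: white mug, 80 mm wide, 92 mm high. Origin: centre of its underside.
- pill_jar: Bystander: white jar, 48 mm wide, 78 mm high. Origin: centre of its underside.
- coffee_jar: Bystander: brown glass jar, 74 mm wide, 115 mm high. Origin: centre of its underside.
- salt_shaker: Bystander: bright steel shaker, 38 mm wide, 69 mm high. Origin: centre of its underside.
- pepper_shaker: Bystander: dark steel shaker, 38 mm wide, 69 mm high. Origin: centre of its underside.
- sugar_bowl: Bystander: white bowl, 90 mm wide, 55 mm high. Origin: centre of its underside.
- spoon: Bystander: steel spoon, 150 mm long, lying in front of the box.

How it is judged:
On the way:
1. all three wheels stand clicked home on 4-7-2 while the catch is still locked (value of joint catch below 0.005 m and (value of joint wheel_left between 2.393 and 2.633 rad or value of joint wheel_left between 8.676 and 8.916 rad or value of joint wheel_left between -3.89 and -3.65 rad) and (value of joint wheel_mid between 4.278 and 4.518 rad or value of joint wheel_mid between 10.561 and 10.801 rad or value of joint wheel_mid between -2.005 and -1.765 rad) and (value of joint wheel_right between 1.137 and 1.377 rad or value of joint wheel_right between 7.42 and 7.66 rad or value of joint wheel_right between -5.146 and -4.906 rad)), for 0.1 s.
At the end, for the whole second after the job is handed in: Wheels still and within 0.12 rad of 4-7-2 (whole turns do not matter), catch beyond 0.0125 of its 0.015 m, lid sprung up past 0.2 rad and at rest; never more than 20 N on the box, no bystander shifted by more than 30 mm ((value of joint wheel_left between 2.393 and 2.633 rad or value of joint wheel_left between 8.676 and 8.916 rad or value of joint wheel_left between -3.89 and -3.65 rad) and (value of joint wheel_mid between 4.278 and 4.518 rad or value of joint wheel_mid between 10.561 and 10.801 rad or value of joint wheel_mid between -2.005 and -1.765 rad) and (value of joint wheel_right between 1.137 and 1.377 rad or value of joint wheel_right between 7.42 and 7.66 rad or value of joint wheel_right between -5.146 and -4.906 rad) and value of joint catch above 0.0125 m and value of joint lid above 0.2 rad and velocity of joint wheel_left between -0.1 and 0.1 rad/s and velocity of joint wheel_mid between -0.1 and 0.1 rad/s and velocity of joint wheel_right between -0.1 and 0.1 rad/s and velocity of joint lid between -0.1 and 0.1 rad/s and velocity of joint catch between -0.005 and 0.005 m/s); the robot touches nothing.
It fails at once if the robot presses on the box or a part of it with more than 20 N (contact force between lockbox and the fingers above 20 N or contact force between lockbox and the arm above 20 N).
It fails at once if a bystander is shifted by more than 30 mm (distance of any of mug, pill_jar, coffee_jar, salt_shaker, pepper_shaker, sugar_bowl, spoon from where it was at the start of the episode above 0.03 m).
It also fails if it takes over 69 s, if anything falls off the work surface, if the arm or the gripper's body presses on something with over 40 N, if the wrist force passes 120 N, or if a joint passes its speed limit or range.

## Working session

There is one attempt and no reset: what is moved stays moved. The work goes in short steps, Python scripts to look and compute and a tool call to move; the robot and the scene stay as the last step left them, time stands still between calls to the robot, and variables do not carry over. Pictures are saved under pics/ and viewed, and the job is handed in when it is done.

Besides the shell and the picture viewer there is one more tool, called after "Call:" by a JSON object that holds its "api" and its "payload". drive_tool: Moves the arm, as the interface text tells. Its arguments: {"type":"object","properties":{"steps":{"type":"array","items":{"type":"object","properties":{"ax":{"type":"number"},"ay":{"type":"number"},"az":{"type":"number"},"tx":{"type":"number"},"ty":{"type":"number"},"tz":{"type":"number"},"grip":{"type":"number"}}}},"grip_force":{"type":"number"}},"required":["steps"]}

```bash
mkdir -p pics; ls; python3 - <<'E'
from cell import robot, imaging, job_done, nets
import cv2,numpy as np
s=robot.get_state()
for k,v in s.items(): print(k,np.round(v,3))
for c in ("side","top"):
    i=imaging.get_image(c); cv2.imwrite(f"pics/{c}0.png",i)
    print(c,imaging.camera_info(c))
E
```

```text
pics
t 0.0
qpos [-1.354  0.577  0.025  1.438 -0.015  1.129 -0.056]
joint_vel [-0.001 -0.001  0.001 -0.    -0.001 -0.002 -0.001]
effort [-1.0000e-03 -7.6578e+01  2.2500e+00 -2.8595e+01  1.5000e-02  1.3000e-02
 -0.0000e+00]
tcp_pos [0.2   0.644 0.244]
tcp_rot [ 0.235  1.558 -0.237]
force [ 0.794 -0.479 -0.993]
moment [ 0.029 -0.01  -0.026]
gripper_width 0.085
side {'camera_matrix': array([[481.79930708,   0.        , 256.21483864],
       [  0.        , 481.79930708, 193.8235848 ],
       [  0.        ,   0.        ,   1.        ]]), 'R': array([[ 0.99957282, -0.02873724, -0.00532359],
       [-0.0255791 , -0.77208842, -0.63500014],
       [ 0.01413787,  0.63486506, -0.77249367]]), 't': array([-0.5620263,  0.1033974,  1.3021578])}
top {'camera_matrix': array([[444.49733961,   0.        , 250.49006424],
       [  0.        , 444.49733961, 191.0993684 ],
       [  0.        ,   0.        ,   1.        ]]), 'R': array([[ 0.02313398, -0.9996632 ,  0.01176076],
       [-0.98605661, -0.02475508, -0.16455864],
       [ 0.16479435, -0.00778987, -0.98629719]]), 't': array([0.01245515, 0.57440217, 0.97528777])}
```

View pics/side0.png

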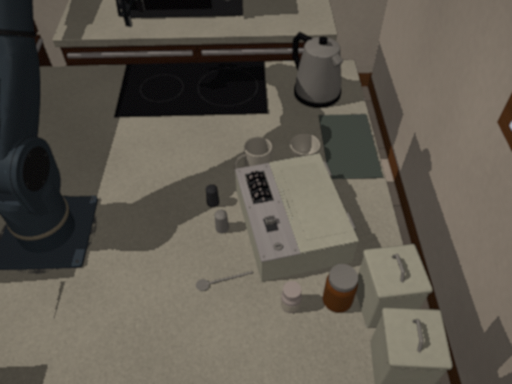

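View pics/top0.png

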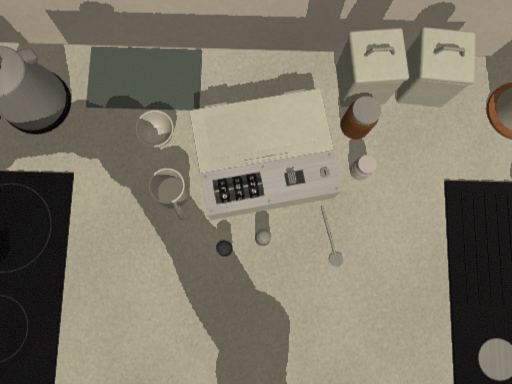

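```bash
python3 - <<'E'
from cell import robot, imaging, job_done, nets
import cv2,numpy as np
for c in ("side","top"):
    for l in ("wheel_left_top","catch_top","lockbox"):
        for r in nets.boxes_of(l,c)[:4]: print(c,l,np.round(r["location"],1),round(r["score"],2))
i=cv2.imread("pics/top0.png"); cv2.imwrite("pics/top0z.png",cv2.resize(i[170:310,150:350],(800,560),interpolation=cv2.INTER_CUBIC))
i=cv2.imread("pics/side0.png"); cv2.imwrite("pics/side0z.png",cv2.resize(i[130:280,200:400],(800,600),interpolation=cv2.INTER_CUBIC))
E
```

```text
side wheel_left_top [295.5 214.3] 0.87
side catch_top [273.5 217.9] 0.5
side lockbox [291.5 220.4] 0.56
side lockbox [340.9 287.4] 0.32
top wheel_left_top [252.  182.9] 0.26
top lockbox [265.3 155.5] 0.71
```

The side view shows the box in the centre, wheels near (258,187) and catch near (271,223). The top view shows the wheels near (224,189), (239,187) and (254,186), catch near (294,177). I'll zoom in.

```bash
python3 - <<'E'
import cv2
i=cv2.imread("pics/top0.png"); cv2.imwrite("pics/top0w.png",cv2.resize(i[165:215,200:280],(800,500),interpolation=cv2.INTER_CUBIC))
E
```

```text
(no output)
```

View pics/top0w.png

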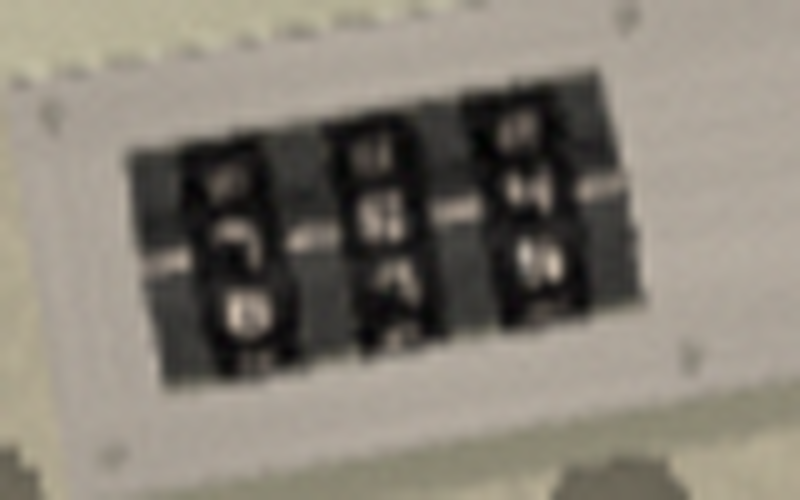

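View pics/top0z.png

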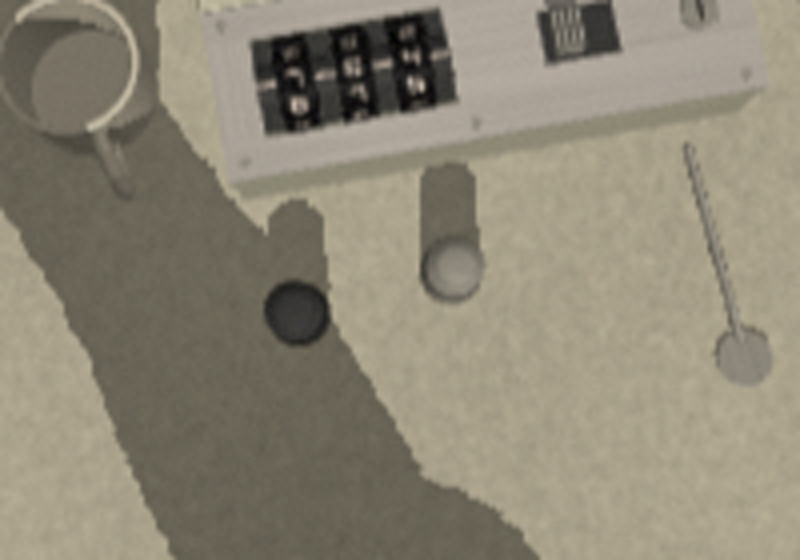

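View pics/side0z.png

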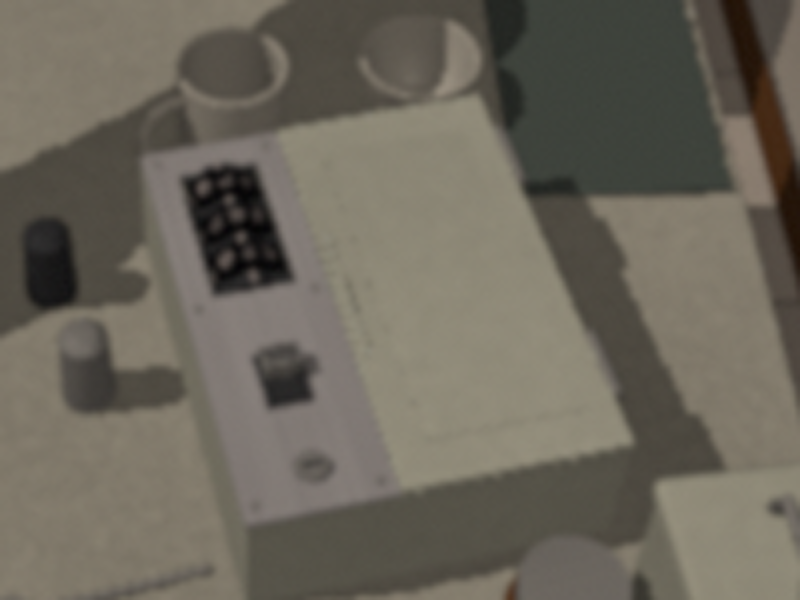

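The left wheel seems to read 7 (8 in front of it), the middle 6 (7 in front), the right 4 (5 in front). Now I'll fit the box pose.

```bash
python3 - <<'E'
import cv2,numpy as np
i=cv2.imread("pics/top0.png")
a=[]
for (c,r) in [(192,104),(329,95),(207,215),(340,190)]:
    a.append(cv2.resize(i[r-18:r+18,c-18:c+18],(288,288),interpolation=cv2.INTER_CUBIC))
cv2.imwrite("pics/tc.png",np.vstack([np.hstack(a[:2]),np.hstack(a[2:])]))
i=cv2.imread("pics/side0.png")
a=[]
for (c,r) in [(237,169),(320,155),(262,261),(357,240)]:
    a.append(cv2.resize(i[r-18:r+18,c-18:c+18],(288,288),interpolation=cv2.INTER_CUBIC))
cv2.imwrite("pics/sc.png",np.vstack([np.hstack(a[:2]),np.hstack(a[2:])]))
E
```

```text
(no output)
```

View pics/tc.png

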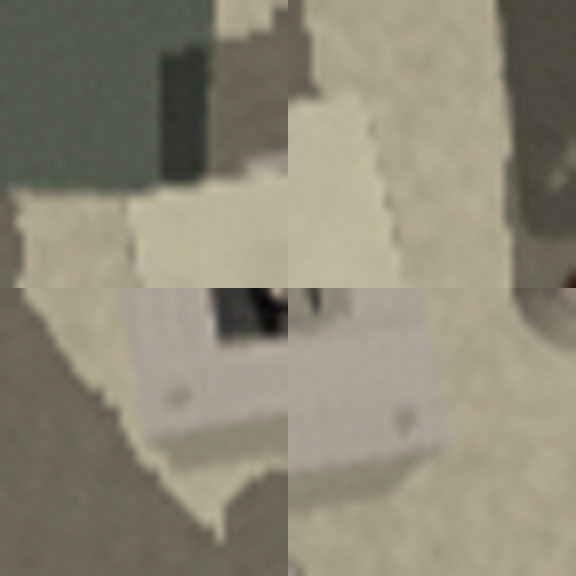

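View pics/sc.png

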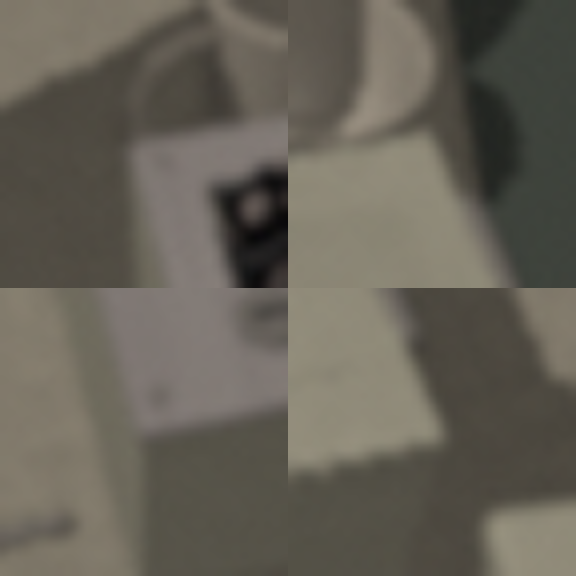

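```bash
cat > h.py <<'E'
import numpy as np, cv2
from scipy.optimize import least_squares
from cell import imaging
CI={c:imaging.camera_info(c) for c in("side","top")}
def proj(c,X):
    k=CI[c]; p=np.atleast_2d(X)@k["R"].T+k["t"]; p=p@k["camera_matrix"].T
    return p[:,:2]/p[:,2:]
def b2w(P,B):
    x,y,a=P[:3]; c,s=np.cos(a),np.sin(a); B=np.atleast_2d(B)
    dz=P[3] if len(P)>3 else 0
    return np.c_[x+c*B[:,0]-s*B[:,1],y+s*B[:,0]+c*B[:,1],B[:,2]+dz]
E
python3 - <<'E'
from h import *
B=np.array([[-.12,.15,.1],[.12,.15,.1],[-.12,-.15,.1],[.12,-.15,.1]])
obs={"top":np.array([[207.5,216],[190.2,110.8],[341.6,191],[320.6,89]])-.45,"side":np.array([[235.9,168.5],[319.7,153.2],[261.7,261.4],[358.6,241]])-.45}
for cams in (["top","side"],["top"],["side"]):
    f=lambda P:np.concatenate([(proj(c,b2w(P,B))-obs[c]).ravel() for c in cams])
    r=least_squares(f,[.65,0,-.1]); print(cams,r.x.round(4)); 
    r=least_squares(f,[.65,0,-.1,0]); print(cams,r.x.round(4),r.fun.round(1))
    r=least_squares(f,[.65,0,-.1]); P=r.x
    if cams[0]=="top" and len(cams)==2: np.save("P.npy",P)
P=np.load("P.npy")
W=np.array([[-.072,.105,.117],[-.072,.073,.117],[-.072,.041,.117],[-.072,-.045,.1158]])
print(b2w(P,W).round(4))
for c in("top","side"):
    print(c,proj(c,b2w(P,W)).round(1).tolist(), proj(c,b2w(P,[[-.072,.089,.106],[-.072,.057,.106]])).round(1).tolist())
E
```

```text
['top', 'side'] [ 0.6574 -0.0011  0.2028]
['top', 'side'] [ 0.6566 -0.0021  0.2028  0.0047] [-0.9 -0.1 -1.  -0.1  1.2  0.6 -0.2 -0.4 -0.4  0.2  0.4  0.6 -0.1  0.
  0.4  0.4]
['top'] [ 0.6579 -0.0027  0.2021]
['top'] [ 0.6589 -0.0029  0.2021 -0.0038] [-0.2 -0.7 -0.1  0.2  0.7  0.3 -0.4  0.2]
['side'] [0.6571 0.0023 0.2038]
['side'] [6.567e-01 1.000e-04 2.037e-01 3.000e-03] [-0.4  0.1  0.2  0.4 -0.  -0.3  0.2 -0. ]
[[ 0.5658  0.0873  0.117 ]
 [ 0.5722  0.0559  0.117 ]
 [ 0.5787  0.0246  0.117 ]
 [ 0.596  -0.0596  0.1158]]
top [[222.3, 188.8], [237.0, 186.2], [251.7, 183.6], [290.9, 176.8]] [[229.9, 188.4], [244.4, 185.8]]
side [[256.4, 173.9], [259.2, 182.8], [262.1, 192.0], [270.4, 218.5]] [[257.8, 181.1], [260.6, 190.1]]
```

```bash
cat >> h.py <<'E'
from scipy.spatial.transform import Rotation as Rn
from cell import robot
def rel(pos,Rt,s=None):
    "shift (mm) and turn in tool axes from the present pose to a world target"
    s=s or robot.get_state(); R0=Rn.from_rotvec(s["tcp_rot"])
    return (R0.inv().apply(np.array(pos)-s["tcp_pos"])*1000).round(1),(R0.inv()*Rt).as_rotvec().round(4)
def tgt(yaw,tilt=0):
    # tool x down, tool y = box +y (yaw) ; tilt>0: tips point forward (+box x)
    X=np.array([np.sin(tilt),0,-np.cos(tilt)]); Y=np.array([0,1.,0]); Z=np.cross(X,Y)
    return Rn.from_euler('z',yaw)*Rn.from_matrix(np.c_[X,Y,Z])
E
python3 - <<'E'
from h import *
s=robot.get_state(); print(Rn.from_rotvec(s["tcp_rot"]).as_matrix().round(3))
P=np.load("P.npy")
print(Rn.from_rotvec(tgt(P[2]).as_rotvec()).as_matrix().round(2))
p=b2w(P,[[-.072,-.005,.1]])[0]; print(p); p[2]=.174
print(rel(p,tgt(P[2])), rel(p,tgt(P[2])*Rn.from_euler('x',np.pi)))
E
```

```text
[[-0.     0.296  0.955]
 [-0.     0.955 -0.296]
 [-1.    -0.    -0.   ]]
[[ 0.   -0.2   0.98]
 [ 0.    0.98  0.2 ]
 [-1.    0.    0.  ]]
[ 0.58793188 -0.02045325  0.1       ]
(array([  71.3, -520.2,  567.6]), array([-5.036e-01, -1.000e-04,  3.000e-04])) (array([  71.3, -520.2,  567.6]), array([2.638e+00, 3.000e-04, 1.000e-04]))
```

Call:
{"api": "drive_tool", "payload": {"steps": [{"ty": -40,"tz": 43,"ax": -0.05,"grip": 0},{"ty": -65,"tz": 71,"ax": -0.1,"grip": 0},{"ty": -98,"tz": 107,"ax": -0.15,"grip": 0},{"ty": -130,"tz": 142,"ax": -0.2,"grip": 0},{"ty": -163,"tz": 178,"ax": -0.25,"grip": 0},{"ty": -195,"tz": 213,"ax": -0.3,"grip": 0},{"ty": -228,"tz": 248,"ax": -0.35,"grip": 0},{"ty": -260,"tz": 284,"ax": -0.4,"grip": 0}], "grip_force": 30}}

```text
invalid input
```

```bash
python3 - <<'E'
from h import *
P=np.load("P.npy")
p=b2w(P,[[-.072,-.005,.15]])[0]; p[2]=.174
s=robot.get_state(); print(s["t"],s["tcp_pos"],s["force"]);print(rel(p,tgt(P[2])))
E
```

```text
0.4 [0.19994946 0.64463355 0.24517208] [-0.50728047  0.22702669  0.2237576 ]
(array([  71.3, -520.2,  567.6]), array([-5.036e-01, -1.000e-04,  3.000e-04]))
```

Call:
{"api": "drive_tool", "payload": {"steps": [{"ax": -0.05,"ay": 0,"az": 0,"tx": 0,"ty": -33,"tz": 36,"grip": 0},{"ax": -0.1,"ay": 0,"az": 0,"tx": 0,"ty": -65,"tz": 71,"grip": 0},{"ax": -0.15,"ay": 0,"az": 0,"tx": 0,"ty": -98,"tz": 107,"grip": 0},{"ax": -0.2,"ay": 0,"az": 0,"tx": 0,"ty": -130,"tz": 142,"grip": 0},{"ax": -0.25,"ay": 0,"az": 0,"tx": 0,"ty": -163,"tz": 178,"grip": 0},{"ax": -0.3,"ay": 0,"az": 0,"tx": 0,"ty": -195,"tz": 213,"grip": 0},{"ax": -0.35,"ay": 0,"az": 0,"tx": 0,"ty": -228,"tz": 248,"grip": 0},{"ax": -0.4,"ay": 0,"az": 0,"tx": 0,"ty": -260,"tz": 284,"grip": 0}], "grip_force": 30}}

```text
t: 1.2
tcp_pos: [0.3948, 0.3105, 0.2456]
tcp_rot: [-0.079, 1.569, 0.08]
force: [0.8, 0.0, -0.1]
gripper_width: -0.0002
```

```bash
python3 - <<'E'
from h import *
P=np.load("P.npy")
p=b2w(P,[[-.072,-.005,.15]])[0]; p[2]=.174
s=robot.get_state(); print(s["t"],s["tcp_pos"],s["force"]);print(rel(p,tgt(P[2])))
E
```

```text
1.2 [0.39483311 0.31047704 0.24558194] [ 0.80319312  0.0281159  -0.07877532]
(array([  71.5, -348.8,  158.6]), array([-0.1013,  0.0005, -0.0003]))
```

Call:
{"api": "drive_tool", "payload": {"steps": [{"ax": -0.03,"ay": 0,"az": 0,"tx": 0,"ty": -45,"tz": 20,"grip": 0},{"ax": -0.06,"ay": 0,"az": 0,"tx": 0,"ty": -90,"tz": 41,"grip": 0},{"ax": -0.1013,"ay": 0,"az": 0,"tx": 5,"ty": -135,"tz": 61,"grip": 0},{"ax": -0.1013,"ay": 0,"az": 0,"tx": 15,"ty": -180,"tz": 82,"grip": 0},{"ax": -0.1013,"ay": 0,"az": 0,"tx": 30,"ty": -225,"tz": 102,"grip": 0},{"ax": -0.1013,"ay": 0,"az": 0,"tx": 40,"ty": -270,"tz": 123,"grip": 0},{"ax": -0.1013,"ay": 0,"az": 0,"tx": 50,"ty": -315,"tz": 143,"grip": 0},{"ax": -0.1013,"ay": 0,"az": 0,"tx": 52,"ty": -348.8,"tz": 158.6,"grip": 0}]}}

```text
t: 2.0
tcp_pos: [0.5871, -0.0221, 0.1923]
tcp_rot: [-0.157, 1.566, 0.156]
force: [-0.1, -0.5, 1.1]
gripper_width: 0.0003
```

```bash
python3 - <<'E'
from h import *
P=np.load("P.npy")
p=b2w(P,[[-.072,-.005,.15]])[0]; p[2]=.174
s=robot.get_state(); print(s["t"],s["tcp_pos"],s["force"]);print(rel(p,tgt(P[2])))
for c in("top","side"):
    i=imaging.get_image(c); cv2.imwrite(f"pics/{c}1.png",i)
    q=s["tcp_pos"]-np.array([0,0,.014]); print(proj(c,q))
a=cv2.imread("pics/top1.png")[125:245,190:350];b=cv2.imread("pics/side1.png")[130:250,200:360]
cv2.imwrite("pics/z1.png",np.hstack([cv2.resize(x,(400,300),interpolation=cv2.INTER_CUBIC) for x in(a,b)]))
E
```

```text
2.0 [ 0.58706351 -0.02214253  0.19232478] [-0.06530105 -0.53713705  1.05329372]
(array([18.3,  1.5,  1.2]), array([-0.0038, -0.0011,  0.0005]))
[[275.41883056 174.59918829]]
[[266.39161344 190.59698304]]
```

View pics/z1.png

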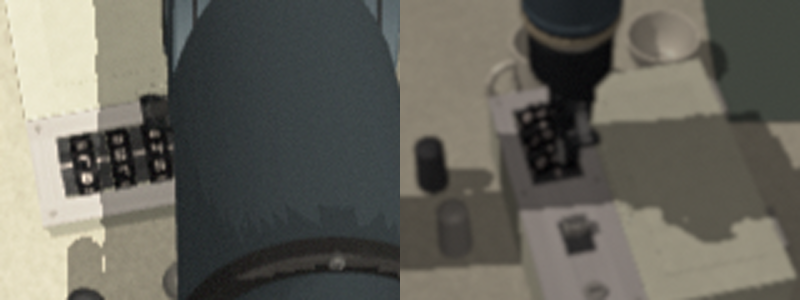

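Call:
{"api": "drive_tool", "payload": {"steps": [{"ax": 0,"ay": 0,"az": 0,"tx": 30,"ty": 1.5,"tz": 1.2,"grip": 0},{"ax": 0,"ay": 0,"az": 0,"tx": 60,"ty": 1.5,"tz": 1.2,"grip": 0},{"ax": 0,"ay": 0,"az": 0,"tx": 70,"ty": 1.5,"tz": 1.2,"grip": 0},{"ax": 0,"ay": 0,"az": 0,"tx": 74,"ty": 1.5,"tz": 1.2,"grip": 0},{"ax": 0,"ay": 0,"az": 0,"tx": 74,"ty": 1.5,"tz": 1.2,"grip": 0}]}}

```text
t: 2.6
tcp_pos: [0.5877, -0.0172, 0.1197]
tcp_rot: [-0.158, 1.565, 0.158]
force: [-0.1, -0.2, -0.0]
gripper_width: -0.0001
```

Call:
{"api": "drive_tool", "payload": {"steps": [{"ax": 0,"ay": 0,"az": 0,"tx": 0.5,"ty": 0,"tz": 0,"grip": 0},{"ax": 0,"ay": 0,"az": 0,"tx": 1,"ty": 0,"tz": 0,"grip": 0},{"ax": 0,"ay": 0,"az": 0,"tx": 1.5,"ty": 0,"tz": 0,"grip": 0}]}}

```text
t: 2.9
tcp_pos: [0.5879, -0.0174, 0.1186]
tcp_rot: [-0.158, 1.564, 0.157]
force: [-0.7, 0.3, -0.4]
gripper_width: 0.0001
```

Call:
{"api": "drive_tool", "payload": {"steps": [{"ax": 0,"ay": 0,"az": 0,"tx": 0.5,"ty": 0,"tz": 0,"grip": 0},{"ax": 0,"ay": 0,"az": 0,"tx": 1,"ty": 0,"tz": 0,"grip": 0},{"ax": 0,"ay": 0,"az": 0,"tx": 1.5,"ty": 0,"tz": 0,"grip": 0},{"ax": 0,"ay": 0,"az": 0,"tx": 2,"ty": 0,"tz": 0,"grip": 0}]}}

```text
t: 3.3
tcp_pos: [0.5874, -0.0175, 0.1157]
tcp_rot: [-0.157, 1.565, 0.157]
force: [-0.1, 0.6, -0.2]
gripper_width: 0.0003
```

Call:
{"api": "drive_tool", "payload": {"steps": [{"ax": 0,"ay": 0,"az": 0,"tx": 0.5,"ty": 0,"tz": 0,"grip": 0},{"ax": 0,"ay": 0,"az": 0,"tx": 1,"ty": 0,"tz": 0,"grip": 0}]}}

```text
t: 3.5
tcp_pos: [0.5874, -0.0174, 0.1147]
tcp_rot: [-0.157, 1.565, 0.157]
force: [-0.5, 0.3, 0.9]
gripper_width: -0.0
```

Call:
{"api": "drive_tool", "payload": {"steps": [{"ax": 0,"ay": 0,"az": 0,"tx": 0.5,"ty": 0,"tz": 0,"grip": 0},{"ax": 0,"ay": 0,"az": 0,"tx": 0.5,"ty": 0,"tz": 0,"grip": 0}]}}

```text
t: 3.7
tcp_pos: [0.5874, -0.0174, 0.1143]
tcp_rot: [-0.157, 1.565, 0.157]
force: [0.3, 0.6, -0.3]
gripper_width: 0.0004
```

Call:
{"api": "drive_tool", "payload": {"steps": [{"ax": 0,"ay": 0,"az": 0,"tx": 0.4,"ty": 0,"tz": 0,"grip": 0},{"ax": 0,"ay": 0,"az": 0,"tx": 0.4,"ty": 0,"tz": 0,"grip": 0}]}}

```text
t: 3.9
tcp_pos: [0.5874, -0.0175, 0.1142]
tcp_rot: [-0.157, 1.565, 0.157]
force: [-0.1, -0.7, 4.8]
gripper_width: -0.0001
```

Call:
{"api": "drive_tool", "payload": {"steps": [{"ax": 0,"ay": 0,"az": 0,"tx": 0.4,"ty": 0,"tz": 0,"grip": 0},{"ax": 0,"ay": 0,"az": 0,"tx": 0.4,"ty": 0,"tz": 0,"grip": 0}]}}

```text
t: 4.1
tcp_pos: [0.5875, -0.0175, 0.1142]
tcp_rot: [-0.157, 1.565, 0.157]
force: [-2.5, 1.0, 9.1]
gripper_width: 0.0003
```

```bash
cat >> h.py <<'E'
P=np.load("P.npy"); 
def plan(y,tilt,pts,side=-1,zb=0.0002):
    "pts: (x,z) mm of the lowest finger corner rel. to the axle; side=-1 corner on box -x side"
    s=robot.get_state(); Rt=tgt(P[2],tilt); C=np.array([.014,0,side*.011])
    print("t",round(s["t"],2),"F",s["force"].round(1))
    for x,z in pts:
        w=b2w(P,[[-.072+x/1000,y,.089+z/1000+zb]])[0]-Rt.apply(C)
        t,a=rel(w,Rt,s); print((x,z),"t",t,"a",a)
def snap(n):
    for c in("top","side"): cv2.imwrite(f"pics/{c}{n}.png",imaging.get_image(c))
    b=cv2.imread(f"pics/side{n}.png")[155:205,230:300]; a=cv2.imread(f"pics/top{n}.png")[165:215,200:270]
    cv2.imwrite(f"pics/z{n}.png",np.hstack([cv2.resize(x,(400,286),interpolation=cv2.INTER_CUBIC) for x in(a,b)]))
E
python3 - <<'E'
import numpy as np
P=np.load("P.npy"); P[1]=-.0022; np.save("P.npy",P)
E
python3 - <<'E'
from h import *
plan(.105,.3,[(16,50)])
E
```

```text
t 4.1 F [-2.5  1.   9.1]
(16, 50) t [-41.7 105.9  21.8] a [-0.0023 -0.2996  0.0004]
```

Call:
{"api": "drive_tool", "payload": {"steps": [{"ax": 0,"ay": 0,"az": 0,"tx": -20,"ty": 0,"tz": 0,"grip": 0},{"ax": 0,"ay": -0.1,"az": 0,"tx": -42,"ty": 20,"tz": 7,"grip": 0},{"ax": 0,"ay": -0.2,"az": 0,"tx": -42,"ty": 60,"tz": 14,"grip": 0},{"ax": 0,"ay": -0.3,"az": 0,"tx": -42,"ty": 100,"tz": 21.8,"grip": 0},{"ax": -0.0023,"ay": -0.3,"az": 0,"tx": -42,"ty": 105.9,"tz": 21.8,"grip": 0},{"ax": -0.0023,"ay": -0.3,"az": 0,"tx": -42,"ty": 105.9,"tz": 21.8,"grip": 0},{"ax": -0.0023,"ay": -0.3,"az": 0,"tx": -42,"ty": 105.9,"tz": 21.8,"grip": 0}]}}

```text
t: 4.8
tcp_pos: [0.5883, 0.0898, 0.1556]
tcp_rot: [-0.129, 1.267, 0.173]
force: [-0.1, -1.0, 0.5]
gripper_width: -0.0001
```

```bash
python3 - <<'E'
from h import *
plan(.105,.3,[(16,32),(15,24),(12.5,24),(10.5,24),(8,24.6),(6,25.2),(4,25.8),(2,26),(0,26),(-.5,26),(0,36)])
snap(2)
E
```

```text
t 4.8 F [-0.1 -1.   0.5]
(16, 32) t [16.9  1.  -5.6] a [-0.0003 -0.0004  0.0013]
(15, 24) t [24.2  1.  -8.9] a [-0.0003 -0.0004  0.0013]
(12.5, 24) t [ 23.5   1.  -11.3] a [-0.0003 -0.0004  0.0013]
(10.5, 24) t [ 22.9   1.  -13.2] a [-0.0003 -0.0004  0.0013]
(8, 24.6) t [ 21.6   1.  -15.4] a [-0.0003 -0.0004  0.0013]
(6, 25.2) t [ 20.4   1.  -17.2] a [-0.0003 -0.0004  0.0013]
(4, 25.8) t [ 19.3   1.  -18.9] a [-0.0003 -0.0004  0.0013]
(2, 26) t [ 18.5   1.  -20.7] a [-0.0003 -0.0004  0.0013]
(0, 26) t [ 17.9   1.  -22.7] a [-0.0003 -0.0004  0.0013]
(-0.5, 26) t [ 17.7   1.  -23.1] a [-0.0003 -0.0004  0.0013]
(0, 36) t [  8.3   1.  -19.7] a [-0.0003 -0.0004  0.0013]
```

View pics/z2.png

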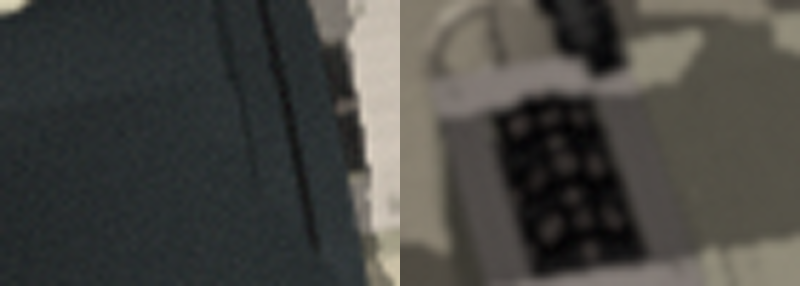

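Call:
{"api": "drive_tool", "payload": {"steps": [{"ax": 0,"ay": 0,"az": 0,"tx": 16.9,"ty": 1,"tz": -5.6,"grip": 0},{"ax": 0,"ay": 0,"az": 0,"tx": 21,"ty": 1,"tz": -7.5,"grip": 0},{"ax": 0,"ay": 0,"az": 0,"tx": 24.2,"ty": 1,"tz": -8.9,"grip": 0},{"ax": 0,"ay": 0,"az": 0,"tx": 23.5,"ty": 1,"tz": -11.3,"grip": 0},{"ax": 0,"ay": 0,"az": 0,"tx": 23.5,"ty": 1,"tz": -11.3,"grip": 0}]}}

```text
t: 5.4
tcp_pos: [0.5836, 0.0904, 0.1299]
tcp_rot: [-0.129, 1.266, 0.174]
force: [-0.5, -0.3, 0.8]
gripper_width: -0.0001
```

Call:
{"api": "drive_tool", "payload": {"steps": [{"ax": 0,"ay": 0,"az": 0,"tx": -0.3,"ty": 0,"tz": -1,"grip": 0},{"ax": 0,"ay": 0,"az": 0,"tx": -0.3,"ty": 0,"tz": -1,"grip": 0}]}}

```text
t: 5.6
tcp_pos: [0.5828, 0.0907, 0.1301]
tcp_rot: [-0.129, 1.266, 0.174]
force: [0.3, 0.5, 0.2]
gripper_width: -0.0001
```

Call:
{"api": "drive_tool", "payload": {"steps": [{"ax": 0,"ay": 0,"az": 0,"tx": -0.3,"ty": 0,"tz": -1,"grip": 0},{"ax": 0,"ay": 0,"az": 0,"tx": -0.3,"ty": 0,"tz": -1,"grip": 0}]}}

```text
t: 5.8
tcp_pos: [0.5816, 0.0905, 0.1298]
tcp_rot: [-0.129, 1.266, 0.175]
force: [-1.1, -0.7, 0.1]
gripper_width: -0.0001
```

```bash
python3 - <<'E'
from h import *
plan(.105,.3,[(10.5,24),(8,24.6),(6,25.2),(4,25.8),(2,26),(0,26),(-.5,26),(0,36)])
E
```

```text
t 5.8 F [-1.1 -0.7  0.1]
(10.5, 24) t [ 0.2 -1.   0.5] a [0.0002 0.0001 0.0003]
(8, 24.6) t [-1.2 -1.  -1.7] a [0.0002 0.0001 0.0003]
(6, 25.2) t [-2.3 -1.  -3.5] a [0.0002 0.0001 0.0003]
(4, 25.8) t [-3.5 -1.  -5.2] a [0.0002 0.0001 0.0003]
(2, 26) t [-4.3 -1.  -7.1] a [0.0002 0.0001 0.0003]
(0, 26) t [-4.9 -1.  -9. ] a [0.0002 0.0001 0.0003]
(-0.5, 26) t [-5.  -1.  -9.5] a [0.0002 0.0001 0.0003]
(0, 36) t [-14.4  -1.1  -6. ] a [0.0002 0.0001 0.0003]
```

Call:
{"api": "drive_tool", "payload": {"steps": [{"ax": 0,"ay": 0,"az": 0,"tx": -0.4,"ty": 0,"tz": -0.8,"grip": 0},{"ax": 0,"ay": 0,"az": 0,"tx": -0.8,"ty": 0,"tz": -1.5,"grip": 0}]}}

```text
t: 6.0
tcp_pos: [0.5803, 0.0902, 0.1302]
tcp_rot: [-0.129, 1.266, 0.175]
force: [2.1, -0.0, -0.1]
gripper_width: -0.0001
```

Call:
{"api": "drive_tool", "payload": {"steps": [{"ax": 0,"ay": 0,"az": 0,"tx": -0.4,"ty": 0,"tz": -0.8,"grip": 0},{"ax": 0,"ay": 0,"az": 0,"tx": -0.8,"ty": 0,"tz": -1.4,"grip": 0}]}}

```text
t: 6.2
tcp_pos: [0.5791, 0.0899, 0.1307]
tcp_rot: [-0.129, 1.265, 0.174]
force: [2.3, 0.2, 2.2]
gripper_width: 0.0003
```

Call:
{"api": "drive_tool", "payload": {"steps": [{"ax": 0,"ay": 0,"az": 0,"tx": -0.5,"ty": 0,"tz": -0.8,"grip": 0},{"ax": 0,"ay": 0,"az": 0,"tx": -1.0,"ty": 0,"tz": -1.5,"grip": 0}]}}

```text
t: 6.4
tcp_pos: [0.5774, 0.0896, 0.1313]
tcp_rot: [-0.129, 1.265, 0.175]
force: [3.9, 0.3, 2.1]
gripper_width: 0.0001
```

```bash
python3 - <<'E'
from h import *
plan(.105,.3,[(4,25.8),(2,26),(0,26),(-.5,26),(0,36)])
E
```

```text
t 6.4 F [3.9 0.3 2.1]
(4, 25.8) t [-0.8 -1.  -1.5] a [0.0001 0.0014 0.0003]
(2, 26) t [-1.6 -1.  -3.4] a [0.0001 0.0014 0.0003]
(0, 26) t [-2.2 -1.  -5.3] a [0.0001 0.0014 0.0003]
(-0.5, 26) t [-2.4 -1.  -5.8] a [0.0001 0.0014 0.0003]
(0, 36) t [-11.8  -1.   -2.3] a [0.0001 0.0014 0.0003]
```

Call:
{"api": "drive_tool", "payload": {"steps": [{"ax": 0,"ay": 0,"az": 0,"tx": -0.8,"ty": 0,"tz": -1.5,"grip": 0},{"ax": 0,"ay": 0,"az": 0,"tx": -1.2,"ty": 0,"tz": -2.5,"grip": 0},{"ax": 0,"ay": 0,"az": 0,"tx": -1.6,"ty": 0,"tz": -3.4,"grip": 0}]}}

```text
t: 6.7
tcp_pos: [0.574, 0.0889, 0.1321]
tcp_rot: [-0.129, 1.264, 0.175]
force: [3.8, 0.7, 6.4]
gripper_width: 0.0002
```

Call:
{"api": "drive_tool", "payload": {"steps": [{"ax": 0,"ay": 0,"az": 0,"tx": -0.3,"ty": 0,"tz": -1,"grip": 0},{"ax": 0,"ay": 0,"az": 0,"tx": -0.6,"ty": 0,"tz": -2,"grip": 0}]}}

```text
t: 6.9
tcp_pos: [0.5722, 0.0885, 0.1323]
tcp_rot: [-0.129, 1.263, 0.175]
force: [3.0, 1.1, 9.4]
gripper_width: 0.0002
```

Call:
{"api": "drive_tool", "payload": {"steps": [{"ax": 0,"ay": 0,"az": 0,"tx": -0.2,"ty": 0,"tz": -0.7,"grip": 0},{"ax": 0,"ay": 0,"az": 0,"tx": -0.4,"ty": 0,"tz": -1.4,"grip": 0}]}}

```text
t: 7.1
tcp_pos: [0.5708, 0.0882, 0.1324]
tcp_rot: [-0.129, 1.263, 0.175]
force: [2.5, 1.2, 11.7]
gripper_width: -0.0001
```

```bash
python3 - <<'E'
from h import *
plan(.105,.3,[(0,26),(-1.5,26),(0,36)])
E
```

```text
t 7.1 F [ 2.5  1.2 11.7]
(0, 26) t [ 0.9 -1.   0.8] a [0.     0.0029 0.0003]
(-1.5, 26) t [ 0.4 -1.  -0.6] a [0.     0.0029 0.0003]
(0, 36) t [-8.7 -1.   3.8] a [0.     0.0029 0.0003]
```

Call:
{"api": "drive_tool", "payload": {"steps": [{"ax": 0,"ay": 0,"az": 0,"tx": -3,"ty": 0,"tz": 1,"grip": 0},{"ax": 0,"ay": 0,"az": 0,"tx": -12,"ty": 0,"tz": 4,"grip": 0},{"ax": 0,"ay": 0,"az": 0,"tx": -32,"ty": 0,"tz": 12,"grip": 0},{"ax": 0,"ay": 0,"az": 0,"tx": -45,"ty": -40,"tz": 15,"grip": 0},{"ax": 0,"ay": 0,"az": 0,"tx": -45,"ty": -80,"tz": 15,"grip": 0},{"ax": 0,"ay": 0,"az": 0,"tx": -45,"ty": -110,"tz": 15,"grip": 0},{"ax": 0,"ay": 0,"az": 0,"tx": -45,"ty": -110,"tz": 15,"grip": 0}]}}

```text
t: 7.8
tcp_pos: [0.5925, -0.0252, 0.1789]
tcp_rot: [-0.126, 1.268, 0.167]
force: [0.1, -0.4, 0.5]
gripper_width: -0.0001
```

```bash
python3 - <<'E'
from h import *
snap(3)
E
```

```text
(no output)
```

View pics/z3.png

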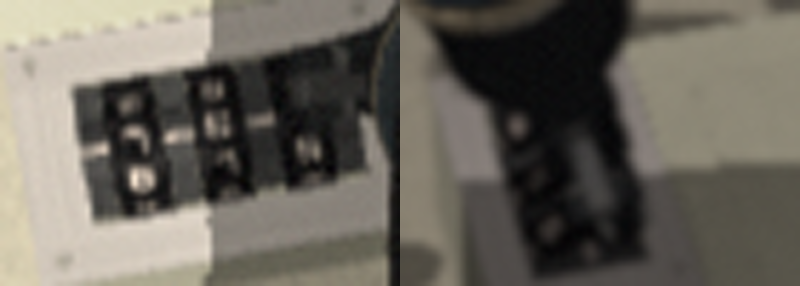

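```bash
python3 - <<'E'
from h import *
i=cv2.imread("pics/side3.png"); j=cv2.imread("pics/side2.png")
s=robot.get_state(); R=Rn.from_rotvec(s["tcp_rot"])
for z in(-.011,.011):
  for y in (-.0145,.0145): print(proj("side",s["tcp_pos"]+R.apply([.014,y,z])).round(1))
f=lambda i,r,c:np.clip(cv2.resize(i[r:r+50,c:c+66],(400,300),interpolation=cv2.INTER_CUBIC).astype(float)*2,0,255).astype(np.uint8)
cv2.imwrite("pics/f3.png",np.hstack([f(i,160,235),f(j,135,235)]))
E
```

```text
[[267.2 199.3]]
[[264.4 190.3]]
[[275.7 196. ]]
[[272.7 187.1]]
```

View pics/f3.png

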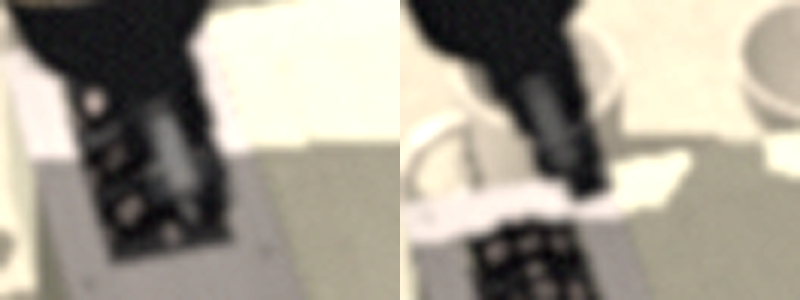

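```bash
python3 - <<'E'
from h import *
j=cv2.imread("pics/side2.png")
p=np.array([.5883,.0898,.1556]); R=Rn.from_rotvec([-.129,1.267,.173])
k=12; r0,c0=135,255
im=np.clip(cv2.resize(j[r0:r0+45,c0:c0+60],None,fx=k,fy=k,interpolation=cv2.INTER_CUBIC).astype(float)*2.5,0,255).astype(np.uint8)
def q(x,y,z): return tuple(((proj("side",p+R.apply([x,y,z]))[0]-[c0,r0]+.5)*k).astype(int).tolist())
for y in(-.0145,.0145):
    pts=[q(.0,y,-.011),q(.014,y,-.011),q(.014,y,.011),q(0,y,.011)]
    for a,b in zip(pts,pts[1:]): cv2.line(im,a,b,(0,0,255) if y<0 else (0,255,0),1)
cv2.imwrite("pics/f2.png",im)
E
```

```text
(no output)
```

View pics/f2.png

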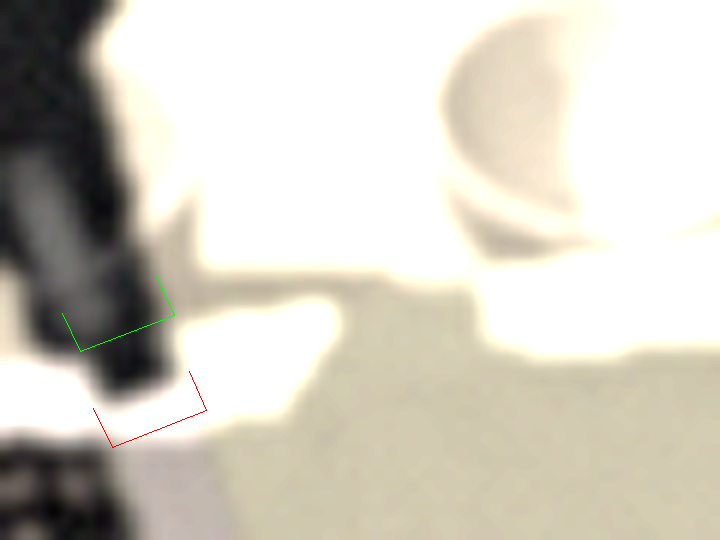

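Left wheel still reads 7 in the top view: the finger rode over the rib because the engagement was too shallow. I'll retry deeper, with less tilt.

```bash
python3 - <<'E'
from h import *
plan(.105,.2,[(16,45)])
E
```

```text
t 7.9 F [-0.8 -0.2  0.1]
(16, 45) t [ 33.  109.6  10.3] a [-0.002   0.0983  0.0003]
```

Call:
{"api": "drive_tool", "payload": {"steps": [{"ax": 0,"ay": 0.03,"az": 0,"tx": 0,"ty": 40,"tz": 5,"grip": 0},{"ax": 0,"ay": 0.06,"az": 0,"tx": 0,"ty": 80,"tz": 10,"grip": 0},{"ax": -0.002,"ay": 0.0983,"az": 0,"tx": 16,"ty": 109.6,"tz": 10.3,"grip": 0},{"ax": -0.002,"ay": 0.0983,"az": 0,"tx": 33,"ty": 109.6,"tz": 10.3,"grip": 0},{"ax": -0.002,"ay": 0.0983,"az": 0,"tx": 33,"ty": 109.6,"tz": 10.3,"grip": 0},{"ax": -0.002,"ay": 0.0983,"az": 0,"tx": 33,"ty": 109.6,"tz": 10.3,"grip": 0},{"ax": -0.002,"ay": 0.0983,"az": 0,"tx": 33,"ty": 109.6,"tz": 10.3,"grip": 0}]}}

```text
t: 8.6
tcp_pos: [0.5898, 0.0912, 0.151]
tcp_rot: [-0.14, 1.364, 0.17]
force: [-0.0, -1.3, -0.1]
gripper_width: 0.0003
```

```bash
python3 - <<'E'
from h import *
plan(.105,.2,[(16,32),(15,26),(14,22.7),(12.5,22.5),(10.5,22.5),(8,23.2),(6,23.9),(4,24.4),(2,24.6),(0,24.7),(-2,24.7),(-1,36)])
E
```

```text
t 8.6 F [-0.  -1.3 -0.1]
(16, 32) t [13.5 -0.1 -3.3] a [0.0014 0.0019 0.0008]
(15, 26) t [19.2 -0.1 -5.5] a [0.0014 0.0019 0.0008]
(14, 22.7) t [22.2 -0.1 -7.1] a [0.0014 0.0019 0.0008]
(12.5, 22.5) t [22.1 -0.1 -8.6] a [0.0014 0.0019 0.0008]
(10.5, 22.5) t [ 21.7  -0.1 -10.6] a [0.0014 0.0019 0.0008]
(8, 23.2) t [ 20.5  -0.1 -12.9] a [0.0014 0.0019 0.0008]
(6, 23.9) t [ 19.4  -0.1 -14.7] a [0.0014 0.0019 0.0008]
(4, 24.4) t [ 18.5  -0.1 -16.6] a [0.0014 0.0019 0.0008]
(2, 24.6) t [ 17.9  -0.1 -18.5] a [0.0014 0.0019 0.0008]
(0, 24.7) t [ 17.4  -0.1 -20.4] a [0.0014 0.0019 0.0008]
(-2, 24.7) t [ 17.   -0.1 -22.4] a [0.0014 0.0019 0.0008]
(-1, 36) t [  6.1  -0.1 -19.1] a [0.0014 0.0019 0.0008]
```

Call:
{"api": "drive_tool", "payload": {"steps": [{"ax": 0,"ay": 0,"az": 0,"tx": 13.5,"ty": 0,"tz": -3.3,"grip": 0},{"ax": 0,"ay": 0,"az": 0,"tx": 19.2,"ty": 0,"tz": -5.5,"grip": 0},{"ax": 0,"ay": 0,"az": 0,"tx": 22.2,"ty": 0,"tz": -7.1,"grip": 0},{"ax": 0,"ay": 0,"az": 0,"tx": 22.1,"ty": 0,"tz": -8.6,"grip": 0},{"ax": 0,"ay": 0,"az": 0,"tx": 22.1,"ty": 0,"tz": -8.6,"grip": 0}]}}

```text
t: 9.1
tcp_pos: [0.586, 0.0907, 0.1273]
tcp_rot: [-0.141, 1.364, 0.171]
force: [0.2, 0.3, -0.2]
gripper_width: 0.0001
```

Call:
{"api": "drive_tool", "payload": {"steps": [{"ax": 0,"ay": 0,"az": 0,"tx": -0.2,"ty": 0,"tz": -1,"grip": 0},{"ax": 0,"ay": 0,"az": 0,"tx": -0.4,"ty": 0,"tz": -2,"grip": 0}]}}

```text
t: 9.3
tcp_pos: [0.5842, 0.0905, 0.1273]
tcp_rot: [-0.141, 1.363, 0.171]
force: [-0.5, -0.5, -0.4]
gripper_width: -0.0003
```

Call:
{"api": "drive_tool", "payload": {"steps": [{"ax": 0,"ay": 0,"az": 0,"tx": -0.5,"ty": 0,"tz": -1,"grip": 0},{"ax": 0,"ay": 0,"az": 0,"tx": -1.2,"ty": 0,"tz": -2.3,"grip": 0}]}}

```text
t: 9.5
tcp_pos: [0.5823, 0.0902, 0.128]
tcp_rot: [-0.141, 1.362, 0.171]
force: [3.0, 0.2, -0.8]
gripper_width: 0.0004
```

Call:
{"api": "drive_tool", "payload": {"steps": [{"ax": 0,"ay": 0,"az": 0,"tx": -0.6,"ty": 0,"tz": -0.9,"grip": 0},{"ax": 0,"ay": 0,"az": 0,"tx": -1.1,"ty": 0,"tz": -1.8,"grip": 0}]}}

```text
t: 9.7
tcp_pos: [0.5799, 0.0897, 0.1286]
tcp_rot: [-0.141, 1.363, 0.171]
force: [1.7, -0.1, 0.4]
gripper_width: 0.0001
```

```bash
python3 - <<'E'
from h import *
plan(.105,.2,[(6,23.9),(4,24.4),(2,24.6),(0,24.7),(-2,24.7),(-1,36)])
E
```

```text
t 9.7 F [ 1.7 -0.1  0.4]
(6, 23.9) t [-0.5 -0.6 -0.5] a [0.0021 0.0024 0.0004]
(4, 24.4) t [-1.4 -0.6 -2.3] a [0.0021 0.0024 0.0004]
(2, 24.6) t [-2.  -0.6 -4.3] a [0.0021 0.0024 0.0004]
(0, 24.7) t [-2.5 -0.6 -6.2] a [0.0021 0.0024 0.0004]
(-2, 24.7) t [-2.9 -0.6 -8.2] a [0.0021 0.0024 0.0004]
(-1, 36) t [-13.8  -0.6  -4.9] a [0.0021 0.0024 0.0004]
```

Call:
{"api": "drive_tool", "payload": {"steps": [{"ax": 0,"ay": 0,"az": 0,"tx": -0.7,"ty": 0,"tz": -1.2,"grip": 0},{"ax": 0,"ay": 0,"az": 0,"tx": -1.4,"ty": 0,"tz": -2.3,"grip": 0}]}}

```text
t: 9.9
tcp_pos: [0.5769, 0.089, 0.1292]
tcp_rot: [-0.141, 1.364, 0.171]
force: [0.9, 0.2, 0.1]
gripper_width: 0.0
```

Call:
{"api": "drive_tool", "payload": {"steps": [{"ax": 0,"ay": 0,"az": 0,"tx": -0.3,"ty": 0,"tz": -1,"grip": 0},{"ax": 0,"ay": 0,"az": 0,"tx": -0.5,"ty": 0,"tz": -2,"grip": 0}]}}

```text
t: 10.1
tcp_pos: [0.5746, 0.0885, 0.1291]
tcp_rot: [-0.141, 1.365, 0.171]
force: [-0.1, 0.7, -0.2]
gripper_width: -0.0
```

Call:
{"api": "drive_tool", "payload": {"steps": [{"ax": 0,"ay": 0,"az": 0,"tx": -0.3,"ty": 0,"tz": -1,"grip": 0},{"ax": 0,"ay": 0,"az": 0,"tx": -0.5,"ty": 0,"tz": -2,"grip": 0}]}}

```text
t: 10.3
tcp_pos: [0.5729, 0.0882, 0.1294]
tcp_rot: [-0.141, 1.364, 0.171]
force: [-0.8, -0.2, 2.8]
gripper_width: 0.0003
```

```bash
python3 - <<'E'
from h import *
plan(.105,.2,[(0,24.7),(-2,24.7),(-1,36)])
E
```

```text
t 10.3 F [-0.8 -0.2  2.8]
(0, 24.7) t [-0.3 -0.6  0.7] a [0.0021 0.0013 0.0004]
(-2, 24.7) t [-0.7 -0.6 -1.3] a [0.0021 0.0013 0.0004]
(-1, 36) t [-11.5  -0.6   2. ] a [0.0021 0.0013 0.0004]
```

Call:
{"api": "drive_tool", "payload": {"steps": [{"ax": 0,"ay": 0,"az": 0,"tx": -4,"ty": 0,"tz": 0.7,"grip": 0},{"ax": 0,"ay": 0,"az": 0,"tx": -11.5,"ty": 0,"tz": 2,"grip": 0},{"ax": 0,"ay": 0,"az": 0,"tx": -11.5,"ty": 0,"tz": 18.7,"grip": 0},{"ax": 0,"ay": 0,"az": 0,"tx": -11.5,"ty": 0,"tz": 18.7,"grip": 0},{"ax": 0,"ay": 0,"az": 0,"tx": -11.5,"ty": 0,"tz": 18.7,"grip": 0}]}}

```text
t: 10.8
tcp_pos: [0.5887, 0.0915, 0.1446]
tcp_rot: [-0.141, 1.364, 0.171]
force: [-0.6, -0.0, -0.5]
gripper_width: 0.0
```

```bash
python3 - <<'E'
from h import *
plan(.105,.2,[(15,32),(15,26),(14,22.7),(12.5,22.5),(10.5,22.5),(8,23.2),(6,23.9),(4,24.4),(2,24.6),(0,24.7),(-1,24.7),(-1,36),(15,36)])
E
```

```text
t 10.8 F [-0.6 -0.  -0.5]
(15, 32) t [ 7.2 -0.6 -2.1] a [0.0021 0.0018 0.0005]
(15, 26) t [13.1 -0.6 -3.3] a [0.0021 0.0018 0.0005]
(14, 22.7) t [16.2 -0.6 -4.9] a [0.0021 0.0018 0.0005]
(12.5, 22.5) t [16.1 -0.6 -6.4] a [0.0021 0.0018 0.0005]
(10.5, 22.5) t [15.7 -0.6 -8.4] a [0.0021 0.0018 0.0005]
(8, 23.2) t [ 14.5  -0.6 -10.7] a [0.0021 0.0018 0.0005]
(6, 23.9) t [ 13.4  -0.6 -12.5] a [0.0021 0.0018 0.0005]
(4, 24.4) t [ 12.5  -0.6 -14.4] a [0.0021 0.0018 0.0005]
(2, 24.6) t [ 11.9  -0.6 -16.3] a [0.0021 0.0018 0.0005]
(0, 24.7) t [ 11.4  -0.6 -18.2] a [0.0021 0.0018 0.0005]
(-1, 24.7) t [ 11.2  -0.5 -19.2] a [0.0021 0.0018 0.0005]
(-1, 36) t [  0.1  -0.6 -16.9] a [0.0021 0.0018 0.0005]
(15, 36) t [ 3.3 -0.6 -1.3] a [0.0021 0.0018 0.0005]
```

Call:
{"api": "drive_tool", "payload": {"steps": [{"ax": 0,"ay": 0,"az": 0,"tx": 7.2,"ty": 0,"tz": -2.1,"grip": 0},{"ax": 0,"ay": 0,"az": 0,"tx": 13.1,"ty": 0,"tz": -3.3,"grip": 0},{"ax": 0,"ay": 0,"az": 0,"tx": 16.2,"ty": 0,"tz": -4.9,"grip": 0},{"ax": 0,"ay": 0,"az": 0,"tx": 16.1,"ty": 0,"tz": -6.4,"grip": 0},{"ax": 0,"ay": 0,"az": 0,"tx": 15.7,"ty": 0,"tz": -8.4,"grip": 0},{"ax": 0,"ay": 0,"az": 0,"tx": 15.1,"ty": 0,"tz": -9.5,"grip": 0},{"ax": 0,"ay": 0,"az": 0,"tx": 14.5,"ty": 0,"tz": -10.7,"grip": 0}]}}

```text
t: 11.5
tcp_pos: [0.582, 0.0901, 0.1285]
tcp_rot: [-0.141, 1.363, 0.171]
force: [1.9, -0.1, -1.2]
gripper_width: 0.0003
```

Call:
{"api": "drive_tool", "payload": {"steps": [{"ax": 0,"ay": 0,"az": 0,"tx": -0.6,"ty": 0,"tz": -0.9,"grip": 0},{"ax": 0,"ay": 0,"az": 0,"tx": -1.1,"ty": 0,"tz": -1.8,"grip": 0},{"ax": 0,"ay": 0,"az": 0,"tx": -2,"ty": 0,"tz": -3.7,"grip": 0}]}}

```text
t: 11.8
tcp_pos: [0.5775, 0.0892, 0.1295]
tcp_rot: [-0.141, 1.364, 0.171]
force: [1.7, 0.1, -0.6]
gripper_width: 0.0002
```

Call:
{"api": "drive_tool", "payload": {"steps": [{"ax": 0,"ay": 0,"az": 0,"tx": -0.3,"ty": 0,"tz": -1,"grip": 0},{"ax": 0,"ay": 0,"az": 0,"tx": -0.6,"ty": 0,"tz": -1.9,"grip": 0},{"ax": 0,"ay": 0,"az": 0,"tx": -1,"ty": 0,"tz": -3.5,"grip": 0}]}}

```text
t: 12.1
tcp_pos: [0.5735, 0.0883, 0.1294]
tcp_rot: [-0.141, 1.365, 0.171]
force: [0.7, -0.3, -0.3]
gripper_width: 0.0001
```

Call:
{"api": "drive_tool", "payload": {"steps": [{"ax": 0,"ay": 0,"az": 0,"tx": -4,"ty": 0,"tz": 0.7,"grip": 0},{"ax": 0,"ay": 0,"az": 0,"tx": -18,"ty": 0,"tz": 3,"grip": 0},{"ax": 0,"ay": 0,"az": 0,"tx": -33,"ty": -40,"tz": 14,"grip": 0},{"ax": 0,"ay": 0,"az": 0,"tx": -33,"ty": -80,"tz": 14,"grip": 0},{"ax": 0,"ay": 0,"az": 0,"tx": -33,"ty": -120,"tz": 14,"grip": 0},{"ax": 0,"ay": 0,"az": 0,"tx": -33,"ty": -130,"tz": 14,"grip": 0},{"ax": 0,"ay": 0,"az": 0,"tx": -33,"ty": -130,"tz": 14,"grip": 0}]}}

```text
t: 12.8
tcp_pos: [0.6073, -0.04, 0.1649]
tcp_rot: [-0.139, 1.364, 0.167]
force: [0.0, 0.1, 0.1]
gripper_width: 0.0002
```

```bash
python3 - <<'E'
from h import *
snap(4)
plan(.105,.2,[(15,45)])
E
```

```text
t 12.9 F [0.2 0.  0. ]
(15, 45) t [ 15.9 128.2   4.5] a [ 0.0025  0.0013 -0.0006]
```

View pics/z4.png

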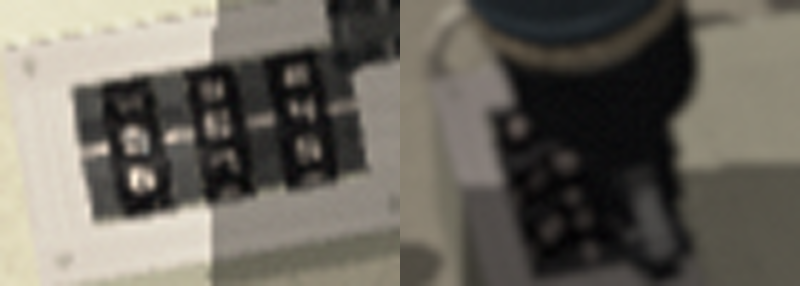

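```bash
cat >> h.py <<'E'
def zoom(n):
    a=cv2.imread(f"pics/top{n}.png")[176:202,210:266]
    o=cv2.imread("pics/top0.png")[176:202,210:266]
    f=lambda x:cv2.createCLAHE(3,(2,2)).apply(cv2.cvtColor(cv2.resize(x,(784,298) if 0 else (640,297),interpolation=cv2.INTER_LANCZOS4),cv2.COLOR_BGR2GRAY))
    cv2.imwrite(f"pics/y{n}.png",np.vstack([f(o),f(a)]))
E
python3 - <<'E'
from h import *
zoom(4)
E
```

```text
(no output)
```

View pics/y4.png

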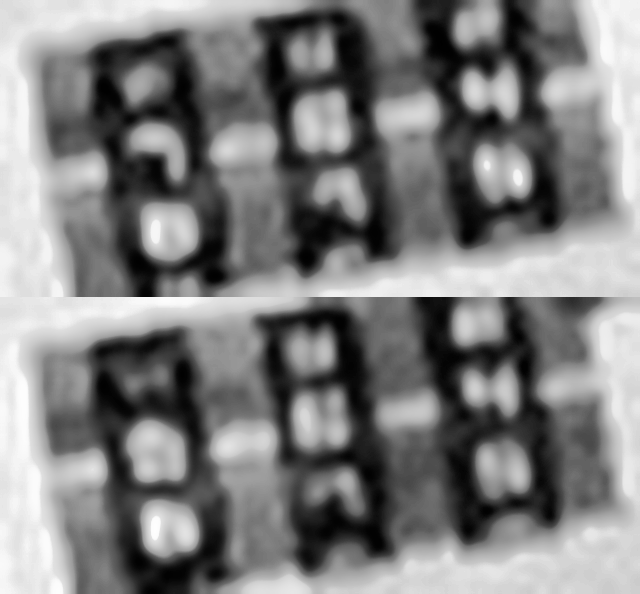

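Left wheel has moved two steps: it now reads 5 (a 4 above it at the back, a 6 in front). One more push.

Call:
{"api": "drive_tool", "payload": {"steps": [{"ax": 0,"ay": 0,"az": 0,"tx": 0,"ty": 45,"tz": 2,"grip": 0},{"ax": 0,"ay": 0,"az": 0,"tx": 0,"ty": 85,"tz": 4,"grip": 0},{"ax": 0,"ay": 0,"az": 0,"tx": 6,"ty": 120,"tz": 4.5,"grip": 0},{"ax": 0,"ay": 0,"az": 0,"tx": 15.9,"ty": 128.2,"tz": 4.5,"grip": 0},{"ax": 0,"ay": 0,"az": 0,"tx": 15.9,"ty": 128.2,"tz": 4.5,"grip": 0},{"ax": 0,"ay": 0,"az": 0,"tx": 15.9,"ty": 128.2,"tz": 4.5,"grip": 0}]}}

```text
t: 13.5
tcp_pos: [0.5884, 0.0897, 0.1499]
tcp_rot: [-0.142, 1.365, 0.172]
force: [0.2, 0.4, -0.5]
gripper_width: 0.0001
```

```bash
python3 - <<'E'
from h import *
plan(.105,.2,[(15,32),(15,26),(14,22.7),(12.5,22.5),(10.5,22.5),(8,23.2),(6,23.9),(4,24.4),(2,24.6),(0,24.7),(-1,24.7),(-1,36)])
E
```

```text
t 13.5 F [ 0.2  0.4 -0.5]
(15, 32) t [12.6  1.1 -2.4] a [0.0031 0.0009 0.0007]
(15, 26) t [18.4  1.1 -3.6] a [0.0031 0.0009 0.0007]
(14, 22.7) t [21.5  1.1 -5.2] a [0.0031 0.0009 0.0007]
(12.5, 22.5) t [21.4  1.1 -6.7] a [0.0031 0.0009 0.0007]
(10.5, 22.5) t [21.   1.1 -8.7] a [0.0031 0.0009 0.0007]
(8, 23.2) t [ 19.8   1.1 -11. ] a [0.0031 0.0009 0.0007]
(6, 23.9) t [ 18.7   1.1 -12.8] a [0.0031 0.0009 0.0007]
(4, 24.4) t [ 17.8   1.1 -14.7] a [0.0031 0.0009 0.0007]
(2, 24.6) t [ 17.2   1.1 -16.6] a [0.0031 0.0009 0.0007]
(0, 24.7) t [ 16.7   1.1 -18.5] a [0.0031 0.0009 0.0007]
(-1, 24.7) t [ 16.5   1.1 -19.5] a [0.0031 0.0009 0.0007]
(-1, 36) t [  5.4   1.1 -17.3] a [0.0031 0.0009 0.0007]
```

Call:
{"api": "drive_tool", "payload": {"steps": [{"ax": 0,"ay": 0,"az": 0,"tx": 12.6,"ty": 0,"tz": -2.4,"grip": 0},{"ax": 0,"ay": 0,"az": 0,"tx": 18.4,"ty": 0,"tz": -3.6,"grip": 0},{"ax": 0,"ay": 0,"az": 0,"tx": 21.5,"ty": 0,"tz": -5.2,"grip": 0},{"ax": 0,"ay": 0,"az": 0,"tx": 21.4,"ty": 0,"tz": -6.7,"grip": 0},{"ax": 0,"ay": 0,"az": 0,"tx": 21,"ty": 0,"tz": -8.7,"grip": 0},{"ax": 0,"ay": 0,"az": 0,"tx": 20.4,"ty": 0,"tz": -9.8,"grip": 0},{"ax": 0,"ay": 0,"az": 0,"tx": 19.8,"ty": 0,"tz": -11,"grip": 0}]}}

```text
t: 14.2
tcp_pos: [0.5827, 0.0883, 0.1291]
tcp_rot: [-0.141, 1.362, 0.171]
force: [2.1, 0.5, 0.9]
gripper_width: 0.0
```

Call:
{"api": "drive_tool", "payload": {"steps": [{"ax": 0,"ay": 0,"az": 0,"tx": -0.6,"ty": 0,"tz": -0.9,"grip": 0},{"ax": 0,"ay": 0,"az": 0,"tx": -1.1,"ty": 0,"tz": -1.8,"grip": 0},{"ax": 0,"ay": 0,"az": 0,"tx": -2,"ty": 0,"tz": -3.7,"grip": 0}]}}

```text
t: 14.5
tcp_pos: [0.5791, 0.0877, 0.1303]
tcp_rot: [-0.141, 1.362, 0.171]
force: [3.4, 0.8, 4.4]
gripper_width: 0.0003
```

Call:
{"api": "drive_tool", "payload": {"steps": [{"ax": 0,"ay": 0,"az": 0,"tx": -0.3,"ty": 0,"tz": -1,"grip": 0},{"ax": 0,"ay": 0,"az": 0,"tx": -0.6,"ty": 0,"tz": -1.9,"grip": 0},{"ax": 0,"ay": 0,"az": 0,"tx": -1,"ty": 0,"tz": -3.5,"grip": 0}]}}

```text
t: 14.8
tcp_pos: [0.5755, 0.0869, 0.1309]
tcp_rot: [-0.14, 1.361, 0.171]
force: [1.6, 1.0, 9.5]
gripper_width: -0.0001
```

Call:
{"api": "drive_tool", "payload": {"steps": [{"ax": 0,"ay": 0,"az": 0,"tx": -4,"ty": 0,"tz": 0.7,"grip": 0},{"ax": 0,"ay": 0,"az": 0,"tx": -18,"ty": 0,"tz": 3,"grip": 0},{"ax": 0,"ay": 0,"az": 0,"tx": -33,"ty": -40,"tz": 14,"grip": 0},{"ax": 0,"ay": 0,"az": 0,"tx": -33,"ty": -80,"tz": 14,"grip": 0},{"ax": 0,"ay": 0,"az": 0,"tx": -33,"ty": -120,"tz": 14,"grip": 0},{"ax": 0,"ay": 0,"az": 0,"tx": -33,"ty": -130,"tz": 14,"grip": 0},{"ax": 0,"ay": 0,"az": 0,"tx": -33,"ty": -130,"tz": 14,"grip": 0}]}}

```text
t: 15.5
tcp_pos: [0.6069, -0.0416, 0.1645]
tcp_rot: [-0.138, 1.367, 0.168]
force: [0.1, 0.8, -0.6]
gripper_width: -0.0003
```

```bash
python3 - <<'E'
from h import *
snap(5); zoom(5)
plan(.041,.2,[(15,45)])
E
```

```text
t 15.6 F [-0.2  1.4  0. ]
(15, 45) t [15.8 65.8  4.7] a [ 0.0025 -0.     -0.0009]
```

View pics/y5.png

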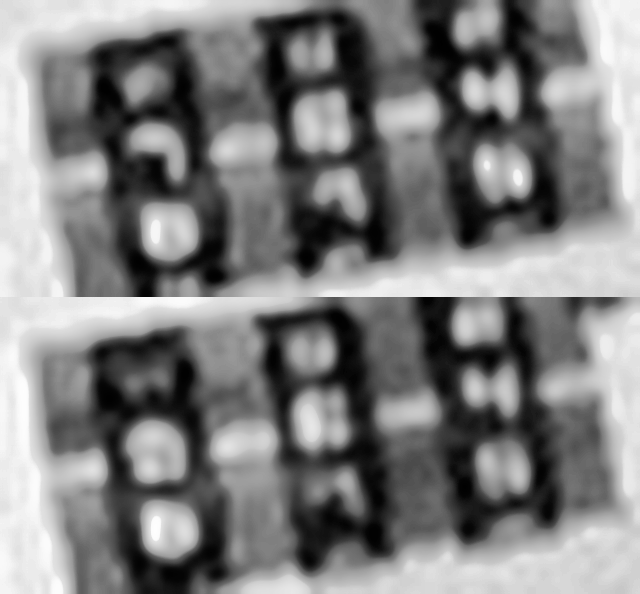

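The left wheel still reads 5, so the finger slipped over again, having been about 0.6 mm higher than on the good pushes. I'll retry 0.7 mm lower and re-measure before pushing.

Call:
{"api": "drive_tool", "payload": {"steps": [{"ax": 0,"ay": 0,"az": 0,"tx": 0,"ty": 45,"tz": 2,"grip": 0},{"ax": 0,"ay": 0,"az": 0,"tx": 0,"ty": 85,"tz": 4,"grip": 0},{"ax": 0,"ay": 0,"az": 0,"tx": 6,"ty": 120,"tz": 4.7,"grip": 0},{"ax": 0,"ay": 0,"az": 0,"tx": 15.9,"ty": 129.8,"tz": 4.7,"grip": 0},{"ax": 0,"ay": 0,"az": 0,"tx": 27,"ty": 129.8,"tz": 3,"grip": 0},{"ax": 0,"ay": 0,"az": 0,"tx": 35,"ty": 129.8,"tz": 1,"grip": 0},{"ax": 0,"ay": 0,"az": 0,"tx": 35,"ty": 129.8,"tz": 1,"grip": 0},{"ax": 0,"ay": 0,"az": 0,"tx": 35,"ty": 129.8,"tz": 1,"grip": 0}]}}

```text
t: 16.4
tcp_pos: [0.5894, 0.088, 0.1307]
tcp_rot: [-0.14, 1.365, 0.169]
force: [-0.4, -0.6, 0.4]
gripper_width: 0.0001
```

```bash
python3 - <<'E'
from h import *
plan(.105,.2,[(14,22.7),(12.5,22.5),(10.5,22.5),(8,23.2),(6,23.9),(4,24.4),(2,24.6),(0,24.7),(-1,24.7),(-1,36)],zb=-.0005)
E
```

```text
t 16.4 F [-0.4 -0.6  0.4]
(14, 22.7) t [ 3.2  2.9 -2.2] a [0.0001 0.0009 0.0013]
(12.5, 22.5) t [ 3.1  2.9 -3.7] a [0.0001 0.0009 0.0013]
(10.5, 22.5) t [ 2.7  2.9 -5.7] a [0.0001 0.0009 0.0013]
(8, 23.2) t [ 1.5  2.9 -8. ] a [0.0001 0.0009 0.0013]
(6, 23.9) t [ 0.4  2.9 -9.8] a [0.0001 0.0009 0.0013]
(4, 24.4) t [ -0.5   2.9 -11.6] a [0.0001 0.0009 0.0013]
(2, 24.6) t [ -1.    2.9 -13.6] a [0.0001 0.0009 0.0013]
(0, 24.7) t [ -1.5   2.9 -15.5] a [0.0001 0.0009 0.0013]
(-1, 24.7) t [ -1.7   2.9 -16.5] a [0.0001 0.0009 0.0013]
(-1, 36) t [-12.8   2.9 -14.2] a [0.0001 0.0009 0.0013]
```

Call:
{"api": "drive_tool", "payload": {"steps": [{"ax": 0,"ay": 0,"az": 0,"tx": 2.2,"ty": 2.9,"tz": -1.5,"grip": 0},{"ax": 0,"ay": 0,"az": 0,"tx": 3.2,"ty": 2.9,"tz": -2.2,"grip": 0},{"ax": 0,"ay": 0,"az": 0,"tx": 3.1,"ty": 2.9,"tz": -3.7,"grip": 0},{"ax": 0,"ay": 0,"az": 0,"tx": 2.7,"ty": 2.9,"tz": -5.7,"grip": 0},{"ax": 0,"ay": 0,"az": 0,"tx": 2.1,"ty": 2.9,"tz": -6.9,"grip": 0}]}}

```text
t: 16.9
tcp_pos: [0.583, 0.0911, 0.1279]
tcp_rot: [-0.141, 1.363, 0.171]
force: [2.5, -0.1, -1.4]
gripper_width: -0.0
```

```bash
python3 - <<'E'
from h import *
plan(.105,.2,[(8,23.2),(6,23.9),(4,24.4),(2,24.6),(0,24.7),(-1,24.7),(-1,36)],zb=-.0005)
E
```

```text
t 16.9 F [ 2.5 -0.1 -1.4]
(8, 23.2) t [-0.1 -1.4 -1.9] a [0.0019 0.003  0.0005]
(6, 23.9) t [-1.2 -1.4 -3.7] a [0.0019 0.003  0.0005]
(4, 24.4) t [-2.1 -1.4 -5.6] a [0.0019 0.003  0.0005]
(2, 24.6) t [-2.7 -1.4 -7.5] a [0.0019 0.003  0.0005]
(0, 24.7) t [-3.2 -1.4 -9.4] a [0.0019 0.003  0.0005]
(-1, 24.7) t [ -3.4  -1.4 -10.4] a [0.0019 0.003  0.0005]
(-1, 36) t [-14.5  -1.4  -8.1] a [0.0019 0.003  0.0005]
```

Contact force is mostly horizontal, as on the good pushes, so I'll carry on.

Call:
{"api": "drive_tool", "payload": {"steps": [{"ax": 0,"ay": 0,"az": 0,"tx": -0.1,"ty": 0,"tz": -1.9,"grip": 0},{"ax": 0,"ay": 0,"az": 0,"tx": -1.2,"ty": 0,"tz": -3.7,"grip": 0},{"ax": 0,"ay": 0,"az": 0,"tx": -2.1,"ty": 0,"tz": -5.6,"grip": 0}]}}

```text
t: 17.2
tcp_pos: [0.577, 0.0899, 0.1289]
tcp_rot: [-0.141, 1.363, 0.171]
force: [1.4, -0.0, 0.8]
gripper_width: 0.0002
```

Call:
{"api": "drive_tool", "payload": {"steps": [{"ax": 0,"ay": 0,"az": 0,"tx": -0.4,"ty": 0,"tz": -1.5,"grip": 0},{"ax": 0,"ay": 0,"az": 0,"tx": -0.8,"ty": 0,"tz": -3,"grip": 0},{"ax": 0,"ay": 0,"az": 0,"tx": -1.1,"ty": 0,"tz": -4.2,"grip": 0}]}}

```text
t: 17.5
tcp_pos: [0.572, 0.089, 0.1286]
tcp_rot: [-0.141, 1.365, 0.171]
force: [-1.2, -0.0, 3.6]
gripper_width: -0.0001
```

Call:
{"api": "drive_tool", "payload": {"steps": [{"ax": 0,"ay": 0,"az": 0,"tx": -4,"ty": 0,"tz": 0.7,"grip": 0},{"ax": 0,"ay": 0,"az": 0,"tx": -18,"ty": 0,"tz": 3,"grip": 0},{"ax": 0,"ay": 0,"az": 0,"tx": -33,"ty": -40,"tz": 14,"grip": 0},{"ax": 0,"ay": 0,"az": 0,"tx": -33,"ty": -80,"tz": 14,"grip": 0},{"ax": 0,"ay": 0,"az": 0,"tx": -33,"ty": -120,"tz": 14,"grip": 0},{"ax": 0,"ay": 0,"az": 0,"tx": -33,"ty": -130,"tz": 14,"grip": 0},{"ax": 0,"ay": 0,"az": 0,"tx": -33,"ty": -130,"tz": 14,"grip": 0}]}}

```text
t: 18.2
tcp_pos: [0.6057, -0.0393, 0.1638]
tcp_rot: [-0.139, 1.365, 0.167]
force: [-0.4, 0.5, 0.1]
gripper_width: -0.0002
```

```bash
python3 - <<'E'
from h import *
snap(6); zoom(6)
plan(.041,.2,[(15,40)])
E
```

```text
t 18.3 F [-0.5  0.6  0.1]
(15, 40) t [20.  63.2  4.9] a [ 0.0025  0.001  -0.0006]
```

View pics/y6.png

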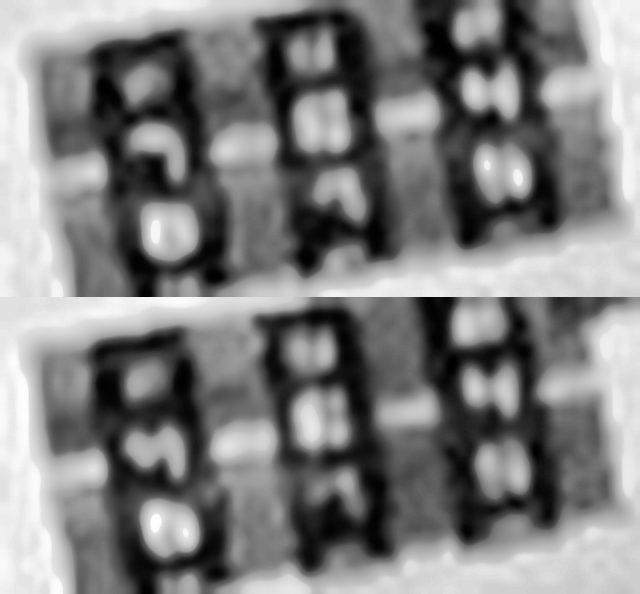

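Left wheel reads 4. Now the right wheel, two steps towards the front.

Call:
{"api": "drive_tool", "payload": {"steps": [{"ax": 0,"ay": 0,"az": 0,"tx": 0,"ty": 40,"tz": 4,"grip": 0},{"ax": 0,"ay": 0,"az": 0,"tx": 10,"ty": 63.2,"tz": 4.9,"grip": 0},{"ax": 0,"ay": 0,"az": 0,"tx": 20,"ty": 63.2,"tz": 4.9,"grip": 0},{"ax": 0,"ay": 0,"az": 0,"tx": 28,"ty": 63.2,"tz": 3.3,"grip": 0},{"ax": 0,"ay": 0,"az": 0,"tx": 34,"ty": 63.2,"tz": 2,"grip": 0},{"ax": 0,"ay": 0,"az": 0,"tx": 34,"ty": 63.2,"tz": 2,"grip": 0},{"ax": 0,"ay": 0,"az": 0,"tx": 34,"ty": 63.2,"tz": 2,"grip": 0}]}}

```text
t: 19.0
tcp_pos: [0.6017, 0.026, 0.131]
tcp_rot: [-0.14, 1.364, 0.17]
force: [0.1, -0.2, -0.2]
gripper_width: 0.0
```

```bash
python3 - <<'E'
from h import *
plan(.041,.2,[(14,22.7),(12.5,22.5),(10.5,22.5),(8,23.2),(6,23.9),(4,24.4),(2,24.6),(0,24.7),(-1,24.7),(-1,36)],zb=-.0005)
E
```

```text
t 19.0 F [ 0.1 -0.2 -0.2]
(14, 22.7) t [ 3.6  2.1 -1.8] a [0.001  0.0014 0.0009]
(12.5, 22.5) t [ 3.5  2.1 -3.3] a [0.001  0.0014 0.0009]
(10.5, 22.5) t [ 3.1  2.1 -5.3] a [0.001  0.0014 0.0009]
(8, 23.2) t [ 1.9  2.1 -7.6] a [0.001  0.0014 0.0009]
(6, 23.9) t [ 0.8  2.1 -9.4] a [0.001  0.0014 0.0009]
(4, 24.4) t [ -0.1   2.1 -11.2] a [0.001  0.0014 0.0009]
(2, 24.6) t [ -0.7   2.1 -13.2] a [0.001  0.0014 0.0009]
(0, 24.7) t [ -1.2   2.1 -15.1] a [0.001  0.0014 0.0009]
(-1, 24.7) t [ -1.4   2.1 -16.1] a [0.001  0.0014 0.0009]
(-1, 36) t [-12.5   2.1 -13.8] a [0.001  0.0014 0.0009]
```

Call:
{"api": "drive_tool", "payload": {"steps": [{"ax": 0,"ay": 0,"az": 0,"tx": 2.4,"ty": 2.1,"tz": -1.2,"grip": 0},{"ax": 0,"ay": 0,"az": 0,"tx": 3.6,"ty": 2.1,"tz": -1.8,"grip": 0},{"ax": 0,"ay": 0,"az": 0,"tx": 3.5,"ty": 2.1,"tz": -3.3,"grip": 0},{"ax": 0,"ay": 0,"az": 0,"tx": 3.1,"ty": 2.1,"tz": -5.3,"grip": 0},{"ax": 0,"ay": 0,"az": 0,"tx": 2.5,"ty": 2.1,"tz": -6.5,"grip": 0}]}}

```text
t: 19.5
tcp_pos: [0.596, 0.0278, 0.1276]
tcp_rot: [-0.141, 1.363, 0.171]
force: [3.0, -0.2, -0.9]
gripper_width: 0.0
```

```bash
python3 - <<'E'
from h import *
plan(.041,.2,[(8,23.2),(6,23.9),(4,24.4),(2,24.6),(0,24.7),(-1,24.7),(-1,36)],zb=-.0005)
E
```

```text
t 19.5 F [ 3.  -0.2 -0.9]
(8, 23.2) t [-0.4 -0.7 -1.8] a [0.0021 0.0031 0.0005]
(6, 23.9) t [-1.5 -0.7 -3.6] a [0.0021 0.0031 0.0005]
(4, 24.4) t [-2.4 -0.7 -5.4] a [0.0021 0.0031 0.0005]
(2, 24.6) t [-3.  -0.7 -7.4] a [0.0021 0.0031 0.0005]
(0, 24.7) t [-3.5 -0.7 -9.3] a [0.0021 0.0031 0.0005]
(-1, 24.7) t [ -3.7  -0.7 -10.3] a [0.0021 0.0031 0.0005]
(-1, 36) t [-14.7  -0.7  -8. ] a [0.0021 0.0031 0.0005]
```

Call:
{"api": "drive_tool", "payload": {"steps": [{"ax": 0,"ay": 0,"az": 0,"tx": -0.4,"ty": 0,"tz": -1.8,"grip": 0},{"ax": 0,"ay": 0,"az": 0,"tx": -1.5,"ty": 0,"tz": -3.6,"grip": 0},{"ax": 0,"ay": 0,"az": 0,"tx": -2.4,"ty": 0,"tz": -5.4,"grip": 0}]}}

```text
t: 19.8
tcp_pos: [0.5898, 0.0265, 0.1288]
tcp_rot: [-0.141, 1.364, 0.171]
force: [1.0, 0.8, 1.2]
gripper_width: -0.0
```

Call:
{"api": "drive_tool", "payload": {"steps": [{"ax": 0,"ay": 0,"az": 0,"tx": -0.4,"ty": 0,"tz": -1.5,"grip": 0},{"ax": 0,"ay": 0,"az": 0,"tx": -0.8,"ty": 0,"tz": -3,"grip": 0},{"ax": 0,"ay": 0,"az": 0,"tx": -1.2,"ty": 0,"tz": -4.5,"grip": 0}]}}

```text
t: 20.1
tcp_pos: [0.585, 0.0256, 0.1288]
tcp_rot: [-0.141, 1.364, 0.171]
force: [0.1, -0.9, 4.5]
gripper_width: -0.0002
```

Call:
{"api": "drive_tool", "payload": {"steps": [{"ax": 0,"ay": 0,"az": 0,"tx": -4,"ty": 0,"tz": 0.8,"grip": 0},{"ax": 0,"ay": 0,"az": 0,"tx": -12,"ty": 0,"tz": 3,"grip": 0},{"ax": 0,"ay": 0,"az": 0,"tx": -10,"ty": 0,"tz": 18.5,"grip": 0},{"ax": 0,"ay": 0,"az": 0,"tx": 0,"ty": 0,"tz": 16.5,"grip": 0},{"ax": 0,"ay": 0,"az": 0,"tx": 0,"ty": 0,"tz": 16.5,"grip": 0},{"ax": 0,"ay": 0,"az": 0,"tx": 0,"ty": 0,"tz": 16.5,"grip": 0}]}}

```text
t: 20.7
tcp_pos: [0.6, 0.0287, 0.1313]
tcp_rot: [-0.141, 1.366, 0.171]
force: [-0.3, 0.6, 0.5]
gripper_width: 0.0003
```

```bash
python3 - <<'E'
from h import *
plan(.041,.2,[(14,22.7),(12.5,22.5),(10.5,22.5),(8,23.2),(6,23.9),(4,24.4),(2,24.6),(0,24.7),(-1,24.7),(-1,36)],zb=-.0005)
E
```

```text
t 20.7 F [-0.3  0.6  0.5]
(14, 22.7) t [ 4.1 -0.8 -0.7] a [ 0.0019 -0.0005  0.0003]
(12.5, 22.5) t [ 4.  -0.8 -2.3] a [ 0.0019 -0.0005  0.0003]
(10.5, 22.5) t [ 3.6 -0.8 -4.2] a [ 0.0019 -0.0005  0.0003]
(8, 23.2) t [ 2.4 -0.8 -6.5] a [ 0.0019 -0.0005  0.0003]
(6, 23.9) t [ 1.3 -0.8 -8.4] a [ 0.0019 -0.0005  0.0003]
(4, 24.4) t [  0.5  -0.8 -10.2] a [ 0.0019 -0.0005  0.0003]
(2, 24.6) t [ -0.1  -0.8 -12.1] a [ 0.0019 -0.0005  0.0003]
(0, 24.7) t [ -0.6  -0.8 -14.1] a [ 0.0019 -0.0005  0.0003]
(-1, 24.7) t [ -0.8  -0.8 -15.1] a [ 0.0019 -0.0005  0.0003]
(-1, 36) t [-11.9  -0.8 -12.8] a [ 0.0019 -0.0005  0.0003]
```

Call:
{"api": "drive_tool", "payload": {"steps": [{"ax": 0,"ay": 0,"az": 0,"tx": 2.6,"ty": 0,"tz": -0.5,"grip": 0},{"ax": 0,"ay": 0,"az": 0,"tx": 4.1,"ty": 0,"tz": -0.7,"grip": 0},{"ax": 0,"ay": 0,"az": 0,"tx": 4,"ty": 0,"tz": -2.3,"grip": 0},{"ax": 0,"ay": 0,"az": 0,"tx": 3.6,"ty": 0,"tz": -4.2,"grip": 0},{"ax": 0,"ay": 0,"az": 0,"tx": 3,"ty": 0,"tz": -5.4,"grip": 0}]}}

```text
t: 21.2
tcp_pos: [0.5966, 0.0279, 0.1282]
tcp_rot: [-0.141, 1.363, 0.171]
force: [1.3, 0.2, 0.9]
gripper_width: 0.0004
```

```bash
python3 - <<'E'
from h import *
plan(.041,.2,[(8,23.2),(6,23.9),(4,24.4),(2,24.6),(0,24.7),(-1,24.7),(-1,36)],zb=-.0005)
E
```

```text
t 21.2 F [1.3 0.2 0.9]
(8, 23.2) t [ 0.1 -0.8 -2.5] a [0.0021 0.0023 0.0005]
(6, 23.9) t [-1.  -0.8 -4.3] a [0.0021 0.0023 0.0005]
(4, 24.4) t [-1.9 -0.8 -6.2] a [0.0021 0.0023 0.0005]
(2, 24.6) t [-2.5 -0.8 -8.1] a [0.0021 0.0023 0.0005]
(0, 24.7) t [ -3.   -0.8 -10.1] a [0.0021 0.0023 0.0005]
(-1, 24.7) t [ -3.2  -0.8 -11. ] a [0.0021 0.0023 0.0005]
(-1, 36) t [-14.2  -0.8  -8.8] a [0.0021 0.0023 0.0005]
```

Call:
{"api": "drive_tool", "payload": {"steps": [{"ax": 0,"ay": 0,"az": 0,"tx": 0,"ty": 0,"tz": -1.5,"grip": 0},{"ax": 0,"ay": 0,"az": 0,"tx": -0.1,"ty": 0,"tz": -2.5,"grip": 0},{"ax": 0,"ay": 0,"az": 0,"tx": -1,"ty": 0,"tz": -4.3,"grip": 0},{"ax": 0,"ay": 0,"az": 0,"tx": -1.9,"ty": 0,"tz": -6.2,"grip": 0}]}}

```text
t: 21.6
tcp_pos: [0.5912, 0.0268, 0.1296]
tcp_rot: [-0.141, 1.361, 0.171]
force: [3.0, 1.4, 6.1]
gripper_width: -0.0
```

Call:
{"api": "drive_tool", "payload": {"steps": [{"ax": 0,"ay": 0,"az": 0,"tx": -0.4,"ty": 0,"tz": -1.5,"grip": 0},{"ax": 0,"ay": 0,"az": 0,"tx": -0.8,"ty": 0,"tz": -3,"grip": 0},{"ax": 0,"ay": 0,"az": 0,"tx": -1.2,"ty": 0,"tz": -4.5,"grip": 0}]}}

```text
t: 21.9
tcp_pos: [0.5848, 0.0255, 0.1288]
tcp_rot: [-0.141, 1.365, 0.171]
force: [-0.3, 0.1, 5.1]
gripper_width: 0.0
```

Call:
{"api": "drive_tool", "payload": {"steps": [{"ax": 0,"ay": 0,"az": 0,"tx": -4,"ty": 0,"tz": 0.8,"grip": 0},{"ax": 0,"ay": 0,"az": 0,"tx": -18,"ty": 0,"tz": 3,"grip": 0},{"ax": 0,"ay": 0,"az": 0,"tx": -33,"ty": -25,"tz": 10,"grip": 0},{"ax": 0,"ay": 0,"az": 0,"tx": -38,"ty": -66,"tz": 10,"grip": 0},{"ax": 0,"ay": 0,"az": 0,"tx": -38,"ty": -75,"tz": 10,"grip": 0},{"ax": 0,"ay": 0,"az": 0,"tx": -38,"ty": -75,"tz": 10,"grip": 0}]}}

```text
t: 22.5
tcp_pos: [0.6026, -0.0497, 0.168]
tcp_rot: [-0.139, 1.365, 0.167]
force: [0.2, 0.3, -1.0]
gripper_width: 0.0
```

```bash
python3 - <<'E'
from h import *
snap(7); zoom(7)
plan(.073,-.2,[(-15,45)],side=1)
E
```

```text
t 22.6 F [ 0.8 -0.   0.9]
(-15, 45) t [ 11.  105.2 -34.7] a [ 2.300e-03  4.003e-01 -2.000e-04]
```

View pics/y7.png

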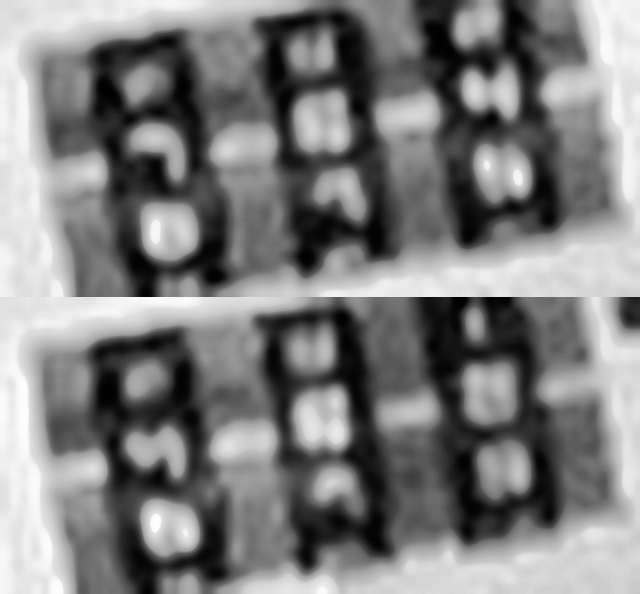

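Right wheel reads 2 (a 1 behind it). Now the middle wheel: mirror the tilt and push one step to the back.

Call:
{"api": "drive_tool", "payload": {"steps": [{"ax": 0,"ay": 0.1,"az": 0,"tx": 0,"ty": 30,"tz": -10,"grip": 0},{"ax": 0,"ay": 0.2,"az": 0,"tx": 0,"ty": 65,"tz": -20,"grip": 0},{"ax": 0,"ay": 0.3,"az": 0,"tx": 0,"ty": 95,"tz": -30,"grip": 0},{"ax": 0.002,"ay": 0.4,"az": 0,"tx": 5,"ty": 105.2,"tz": -34.7,"grip": 0},{"ax": 0.002,"ay": 0.4,"az": 0,"tx": 11,"ty": 105.2,"tz": -34.7,"grip": 0},{"ax": 0.002,"ay": 0.4,"az": 0,"tx": 11,"ty": 105.2,"tz": -34.7,"grip": 0},{"ax": 0.002,"ay": 0.4,"az": 0,"tx": 11,"ty": 105.2,"tz": -34.7,"grip": 0}]}}

```text
t: 23.3
tcp_pos: [0.55, 0.0483, 0.1503]
tcp_rot: [-0.179, 1.761, 0.145]
force: [-0.1, 0.5, -1.0]
gripper_width: -0.0
```

```bash
python3 - <<'E'
from h import *
plan(.073,-.2,[(-16,32),(-15,26),(-14,22.7),(-12.5,22.5)],side=1,zb=-.0005)
E
```

```text
t 23.3 F [-0.1  0.5 -1. ]
(-16, 32) t [13.8  1.9  1.8] a [-0.0011  0.0025  0.0013]
(-15, 26) t [19.5  1.9  3.9] a [-0.0011  0.0025  0.0013]
(-14, 22.7) t [22.5  1.9  5.6] a [-0.0011  0.0025  0.0013]
(-12.5, 22.5) t [22.4  1.9  7.1] a [-0.0011  0.0025  0.0013]
```

Call:
{"api": "drive_tool", "payload": {"steps": [{"ax": 0,"ay": 0,"az": 0,"tx": 13.8,"ty": 1.9,"tz": 1.8,"grip": 0},{"ax": 0,"ay": 0,"az": 0,"tx": 19.5,"ty": 1.9,"tz": 3.4,"grip": 0},{"ax": 0,"ay": 0,"az": 0,"tx": 22.5,"ty": 1.9,"tz": 4.6,"grip": 0},{"ax": 0,"ay": 0,"az": 0,"tx": 22.5,"ty": 1.9,"tz": 4.6,"grip": 0},{"ax": 0,"ay": 0,"az": 0,"tx": 22.5,"ty": 1.9,"tz": 4.6,"grip": 0}]}}

```text
t: 23.8
tcp_pos: [0.5505, 0.0508, 0.1279]
tcp_rot: [-0.179, 1.762, 0.146]
force: [-0.4, -0.6, -0.9]
gripper_width: 0.0
```

```bash
python3 - <<'E'
from h import *
plan(.073,-.2,[(-12.5,22.5),(-10.5,22.5),(-8,23.2),(-6,23.9),(-4,24.4),(-2,24.6),(0,24.7),(1,24.7),(1,36)],side=1,zb=-.0005)
E
```

```text
t 23.8 F [-0.4 -0.6 -0.9]
(-12.5, 22.5) t [ 0.6 -0.5  1.8] a [-0.0007  0.0024  0.0008]
(-10.5, 22.5) t [ 0.2 -0.5  3.8] a [-0.0007  0.0024  0.0008]
(-8, 23.2) t [-0.9 -0.5  6.1] a [-0.0007  0.0024  0.0008]
(-6, 23.9) t [-2.  -0.5  7.9] a [-0.0007  0.0024  0.0008]
(-4, 24.4) t [-2.9 -0.5  9.8] a [-0.0007  0.0024  0.0008]
(-2, 24.6) t [-3.5 -0.5 11.7] a [-0.0007  0.0024  0.0008]
(0, 24.7) t [-4.  -0.5 13.6] a [-0.0007  0.0024  0.0008]
(1, 24.7) t [-4.2 -0.5 14.6] a [-0.0007  0.0024  0.0008]
(1, 36) t [-15.3  -0.5  12.4] a [-0.0007  0.0024  0.0008]
```

Call:
{"api": "drive_tool", "payload": {"steps": [{"ax": 0,"ay": 0,"az": 0,"tx": 0.6,"ty": 0,"tz": 1.8,"grip": 0},{"ax": 0,"ay": 0,"az": 0,"tx": 0.2,"ty": 0,"tz": 3.8,"grip": 0},{"ax": 0,"ay": 0,"az": 0,"tx": -0.1,"ty": 0,"tz": 4.9,"grip": 0}]}}

```text
t: 24.1
tcp_pos: [0.5541, 0.0518, 0.1269]
tcp_rot: [-0.18, 1.764, 0.146]
force: [-4.5, -1.0, 6.2]
gripper_width: 0.0003
```

Call:
{"api": "drive_tool", "payload": {"steps": [{"ax": 0,"ay": 0,"az": 0,"tx": -0.6,"ty": 0,"tz": 1.2,"grip": 0},{"ax": 0,"ay": 0,"az": 0,"tx": -1.5,"ty": 0,"tz": 3,"grip": 0}]}}

```text
t: 24.3
tcp_pos: [0.5579, 0.0526, 0.1277]
tcp_rot: [-0.18, 1.763, 0.146]
force: [-1.8, -0.1, 2.2]
gripper_width: -0.0004
```

Call:
{"api": "drive_tool", "payload": {"steps": [{"ax": 0,"ay": 0,"az": 0,"tx": -0.7,"ty": 0,"tz": 1.8,"grip": 0},{"ax": 0,"ay": 0,"az": 0,"tx": -1.3,"ty": 0,"tz": 3.8,"grip": 0}]}}

```text
t: 24.5
tcp_pos: [0.5628, 0.0538, 0.128]
tcp_rot: [-0.18, 1.761, 0.146]
force: [0.4, -0.9, 1.5]
gripper_width: -0.0002
```

```bash
python3 - <<'E'
from h import *
plan(.073,-.2,[(-2,24.6),(0,24.7),(1,24.7),(1,36)],side=1,zb=-.0005)
E
```

```text
t 24.5 F [ 0.4 -0.9  1.5]
(-2, 24.6) t [-0.8 -0.9 -0.7] a [-0.0001  0.0029  0.0008]
(0, 24.7) t [-1.3 -0.9  1.2] a [-0.0001  0.0029  0.0008]
(1, 24.7) t [-1.5 -0.9  2.2] a [-0.0001  0.0029  0.0008]
(1, 36) t [-12.6  -0.9   0. ] a [-0.0001  0.0029  0.0008]
```

Call:
{"api": "drive_tool", "payload": {"steps": [{"ax": 0,"ay": 0,"az": 0,"tx": -0.6,"ty": 0,"tz": 1,"grip": 0},{"ax": 0,"ay": 0,"az": 0,"tx": -4,"ty": 0,"tz": 0.6,"grip": 0},{"ax": 0,"ay": 0,"az": 0,"tx": -18,"ty": 0,"tz": -3,"grip": 0},{"ax": 0,"ay": -0.05,"az": 0,"tx": -40,"ty": -40,"tz": -5,"grip": 0},{"ax": 0,"ay": -0.1,"az": 0,"tx": -40,"ty": -80,"tz": -3,"grip": 0},{"ax": 0,"ay": -0.2,"az": 0,"tx": -40,"ty": -110,"tz": 0,"grip": 0},{"ax": 0,"ay": -0.2,"az": 0,"tx": -40,"ty": -110,"tz": 0,"grip": 0}]}}

```text
t: 25.2
tcp_pos: [0.591, -0.0594, 0.1691]
tcp_rot: [-0.156, 1.56, 0.149]
force: [-0.8, -0.5, 0.8]
gripper_width: -0.0
```

```bash
python3 - <<'E'
from h import *
snap(8); zoom(8)
s=robot.get_state();print(s["tcp_pos"])
w=b2w(P,[[-.072,-.014,.160]])[0]; print(w,rel(w,tgt(P[2],0)))
E
```

```text
[ 0.59151209 -0.05345375  0.16854724]
[ 0.58974435 -0.03041292  0.16      ] (array([ 8.5, 22.9,  2.8]), array([-0.0022,  0.0021,  0.0008]))
```

View pics/y8.png

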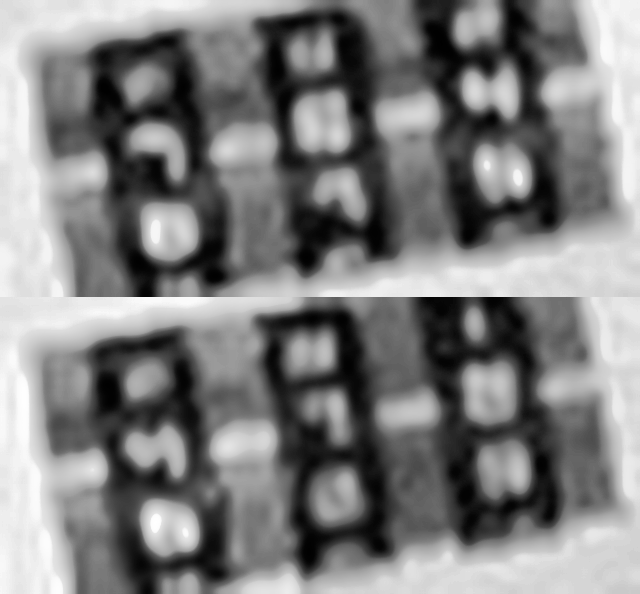

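The wheels read 4-7-2. Now the catch: come down to its left and push right.

Call:
{"api": "drive_tool", "payload": {"steps": [{"ax": -0.002,"ay": 0,"az": 0,"tx": 0,"ty": 22.9,"tz": 2.8,"grip": 0},{"ax": -0.002,"ay": 0,"az": 0,"tx": 8.5,"ty": 22.9,"tz": 2.8,"grip": 0},{"ax": -0.002,"ay": 0,"az": 0,"tx": 28,"ty": 22.9,"tz": 2.8,"grip": 0},{"ax": -0.002,"ay": 0,"az": 0,"tx": 44,"ty": 22.9,"tz": 2.8,"grip": 0},{"ax": -0.002,"ay": 0,"az": 0,"tx": 49,"ty": 22.9,"tz": 2.8,"grip": 0},{"ax": -0.002,"ay": 0,"az": 0,"tx": 49,"ty": 22.9,"tz": 2.8,"grip": 0},{"ax": -0.002,"ay": 0,"az": 0,"tx": 49,"ty": 22.9,"tz": 2.8,"grip": 0}]}}

```text
t: 26.0
tcp_pos: [0.5905, -0.0292, 0.1188]
tcp_rot: [-0.162, 1.563, 0.161]
force: [0.7, 0.1, 0.2]
gripper_width: 0.0002
```

```bash
python3 - <<'E'
from h import *
s=robot.get_state();print(s["tcp_pos"],s["force"])
for y in(-.02,-.0225,-.060): print(rel(b2w(P,[[-.072,y,.119]])[0],tgt(P[2],0)))
E
```

```text
[ 0.59051334 -0.02920861  0.11878381] [0.674558   0.05941856 0.22353303]
(array([-0.2, -7. , -1. ]), array([0.0026, 0.0021, 0.0008]))
(array([-0.2, -9.5, -1. ]), array([0.0026, 0.0021, 0.0008]))
(array([ -0.2, -47. ,  -1.1]), array([0.0026, 0.0021, 0.0008]))
```

Call:
{"api": "drive_tool", "payload": {"steps": [{"ax": 0,"ay": 0,"az": 0,"tx": 0,"ty": -2,"tz": -0.5,"grip": 0},{"ax": 0,"ay": 0,"az": 0,"tx": 0,"ty": -5,"tz": -1,"grip": 0},{"ax": 0,"ay": 0,"az": 0,"tx": 0,"ty": -7,"tz": -1,"grip": 0},{"ax": 0,"ay": 0,"az": 0,"tx": 0,"ty": -9,"tz": -1,"grip": 0}]}}

```text
t: 26.4
tcp_pos: [0.5911, -0.0389, 0.1186]
tcp_rot: [-0.161, 1.563, 0.16]
force: [-0.7, 3.8, 1.1]
gripper_width: 0.0001
```

Call:
{"api": "drive_tool", "payload": {"steps": [{"ax": 0,"ay": 0,"az": 0,"tx": 0,"ty": -2,"tz": 0,"grip": 0},{"ax": 0,"ay": 0,"az": 0,"tx": 0,"ty": -4,"tz": 0,"grip": 0}]}}

```text
t: 26.6
tcp_pos: [0.5917, -0.0419, 0.1185]
tcp_rot: [-0.161, 1.563, 0.161]
force: [-1.5, 3.1, 3.3]
gripper_width: -0.0
```

Call:
{"api": "drive_tool", "payload": {"steps": [{"ax": 0,"ay": 0,"az": 0,"tx": 0,"ty": -2,"tz": 0,"grip": 0},{"ax": 0,"ay": 0,"az": 0,"tx": 0,"ty": -4,"tz": 0,"grip": 0}]}}

```text
t: 26.8
tcp_pos: [0.5926, -0.0463, 0.1184]
tcp_rot: [-0.161, 1.563, 0.161]
force: [-1.2, 4.0, 2.8]
gripper_width: 0.0004
```

Call:
{"api": "drive_tool", "payload": {"steps": [{"ax": 0,"ay": 0,"az": 0,"tx": 0,"ty": -1.5,"tz": 0,"grip": 0},{"ax": 0,"ay": 0,"az": 0,"tx": 0,"ty": -3,"tz": 0,"grip": 0}]}}

```text
t: 27.0
tcp_pos: [0.5933, -0.0495, 0.1184]
tcp_rot: [-0.161, 1.563, 0.16]
force: [-1.8, 3.4, 4.0]
gripper_width: 0.0003
```

Call:
{"api": "drive_tool", "payload": {"steps": [{"ax": 0,"ay": 0,"az": 0,"tx": 0,"ty": -1,"tz": 0,"grip": 0},{"ax": 0,"ay": 0,"az": 0,"tx": 0,"ty": -2,"tz": 0,"grip": 0}]}}

```text
t: 27.2
tcp_pos: [0.5937, -0.0516, 0.1182]
tcp_rot: [-0.161, 1.563, 0.16]
force: [-0.6, 2.3, 1.6]
gripper_width: 0.0001
```

Call:
{"api": "drive_tool", "payload": {"steps": [{"ax": 0,"ay": 0,"az": 0,"tx": 0,"ty": -1,"tz": 0,"grip": 0},{"ax": 0,"ay": 0,"az": 0,"tx": 0,"ty": -1.3,"tz": 0,"grip": 0}]}}

```text
t: 27.4
tcp_pos: [0.594, -0.0529, 0.1183]
tcp_rot: [-0.161, 1.563, 0.16]
force: [-0.5, 2.5, 1.3]
gripper_width: 0.0001
```

Call:
{"api": "drive_tool", "payload": {"steps": [{"ax": 0,"ay": 0,"az": 0,"tx": 0,"ty": -0.5,"tz": 0,"grip": 0},{"ax": 0,"ay": 0,"az": 0,"tx": 0,"ty": -0.5,"tz": 0,"grip": 0}]}}

```text
t: 27.6
tcp_pos: [0.594, -0.0532, 0.1183]
tcp_rot: [-0.161, 1.563, 0.16]
force: [-0.4, 2.4, 0.4]
gripper_width: 0.0001
```

Call:
{"api": "drive_tool", "payload": {"steps": [{"ax": 0,"ay": 0,"az": 0,"tx": 0,"ty": -0.5,"tz": 0,"grip": 0},{"ax": 0,"ay": 0,"az": 0,"tx": 0,"ty": -0.5,"tz": 0,"grip": 0}]}}

```text
t: 27.8
tcp_pos: [0.594, -0.0533, 0.1183]
tcp_rot: [-0.161, 1.563, 0.161]
force: [-0.5, 2.8, 1.5]
gripper_width: -0.0
```

Call:
{"api": "drive_tool", "payload": {"steps": [{"ax": 0,"ay": 0,"az": 0,"tx": 0,"ty": -0.4,"tz": 0,"grip": 0},{"ax": 0,"ay": 0,"az": 0,"tx": 0,"ty": -0.4,"tz": 0,"grip": 0}]}}

```text
t: 28.0
tcp_pos: [0.5941, -0.0535, 0.1183]
tcp_rot: [-0.161, 1.563, 0.161]
force: [-0.3, 4.8, 1.2]
gripper_width: 0.0001
```

```bash
python3 - <<'E'
from h import *
cv2.imwrite("pics/side9.png",imaging.get_image("side")); print(robot.get_state()["force"])
E
```

```text
[0.58913708 5.60547218 1.97853316]
```

View pics/side9.png

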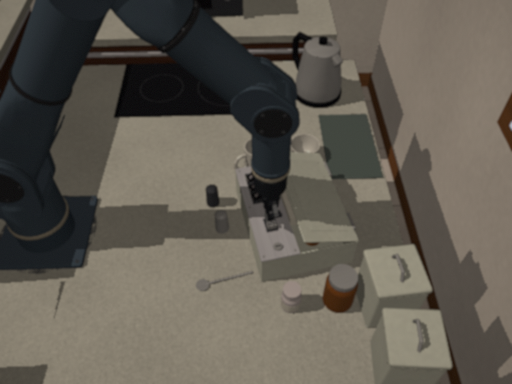

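The lid has sprung up (raised front edge near column 300, rows 185–240) and the catch is at its stop. Back off, lift straight up and withdraw.

Call:
{"api": "drive_tool", "payload": {"steps": [{"ax": 0,"ay": 0,"az": 0,"tx": 0,"ty": 4,"tz": 0,"grip": 0},{"ax": 0,"ay": 0,"az": 0,"tx": -4,"ty": 8,"tz": -1,"grip": 0},{"ax": 0,"ay": 0,"az": 0,"tx": -30,"ty": 8,"tz": -3,"grip": 0},{"ax": 0,"ay": 0,"az": 0,"tx": -70,"ty": 8,"tz": -5,"grip": 0},{"ax": 0,"ay": 0,"az": 0,"tx": -110,"ty": 8,"tz": -5,"grip": 0},{"ax": 0,"ay": 0,"az": 0,"tx": -130,"ty": 40,"tz": -20,"grip": 0},{"ax": 0,"ay": 0,"az": 0,"tx": -130,"ty": 80,"tz": -40,"grip": 0},{"ax": 0,"ay": 0,"az": 0,"tx": -130,"ty": 120,"tz": -50,"grip": 0}]}}

```text
t: 28.85
tcp_pos: [0.5192, 0.0532, 0.2493]
tcp_rot: [-0.16, 1.562, 0.158]
force: [0.5, 0.7, -0.2]
gripper_width: -0.0
```

Call:
{"api": "drive_tool", "payload": {"steps": [{"ax": 0,"ay": 0,"az": 0,"tx": 0,"ty": 45,"tz": 0,"grip": 0},{"ax": 0,"ay": 0,"az": 0,"tx": 0,"ty": 90,"tz": 0,"grip": 0},{"ax": 0,"ay": 0,"az": 0,"tx": 0,"ty": 135,"tz": 0,"grip": 0},{"ax": 0,"ay": 0,"az": 0,"tx": 0,"ty": 180,"tz": 0,"grip": 0},{"ax": 0,"ay": 0,"az": 0,"tx": 0,"ty": 225,"tz": 0,"grip": 0},{"ax": 0,"ay": 0,"az": 0,"tx": 0,"ty": 240,"tz": 0,"grip": 0},{"ax": 0,"ay": 0,"az": 0,"tx": 0,"ty": 240,"tz": 0,"grip": 0}]}}

```text
t: 29.55
tcp_pos: [0.4707, 0.2908, 0.2479]
tcp_rot: [-0.164, 1.563, 0.164]
force: [0.4, -0.2, -0.5]
gripper_width: 0.0001
```

```bash
python3 - <<'E'
from h import *
snap(10); zoom(10)
cv2.imwrite("pics/w10.png",np.hstack([cv2.resize(cv2.imread("pics/top10.png")[60:300,130:390],(400,369)),cv2.resize(cv2.imread("pics/side10.png")[120:330,170:400],(400,369))]))
s=robot.get_state();print(s["t"],s["tcp_pos"],s["force"])
E
```

```text
29.65 [0.47208043 0.28706856 0.24790426] [ 1.02721737 -1.08700113  0.48067293]
```

View pics/y10.png

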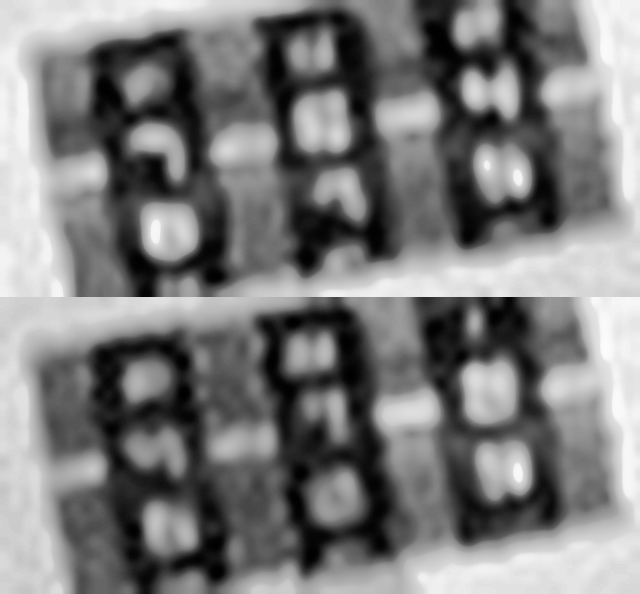

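View pics/w10.png

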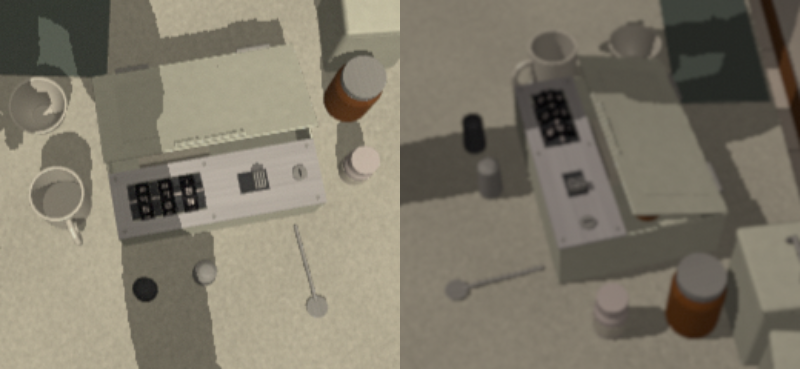

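The wheels read 4-7-2, the catch is at the right end of its slot, the lid is up and the things round the box stand where they were. I'll hand in.

```bash
python3 -c "
from cell import job_done
print(job_done())"
```

```text
the job is handed in; nothing more can be done
None
```

The box is open, and I handed the job in about 30 s into the 69 s. I rolled the left wheel 7→4, the right 4→2 and the middle 6→7. Then I pushed the catch right until it hit its stop, the lid sprang up, and I withdrew the arm.

**Last checks:** The final pictures show 4-7-2 on the index lines, the catch at the right end of its slot, the lid raised and the bystanders where they were. The wheel readings come from small, blurry numerals, checked against the digits on either side. The hand-in reports no verdict.

**What went wrong:** Two pushes on the left wheel were too shallow, and the finger rode over the rib. Each left the digit unchanged, and deeper pushes then worked.

**Forces:** The highest tool force I read was about 12 N, during the first of those slips, against the 20 N limit. I only read forces at the end of each move, so short peaks in between were not seen.

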